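# Fit the dowelled cover on the jig

## Task

Take the cover plate (the one with the handle and two holes) out of the rack, lay it on the sloping rest with its handle outward and let go of it. Then pick it up again the other way and lower it level on to the jig, handle up, its larger hole over the thicker pin, without forcing it, until it lies fully home on the seat buttons, and let go. Leave the blank plate in the rack and do not disturb the other things.

Things in the scene. Friction and masses are not known exactly. Their poses are not given: they have to be found in the camera images.
- cover: Loose aluminium plate 150x100x8 mm, 0.24 to 0.44 kg, black bridge handle on one face, two holes. Origin: middle of its lower edge as it stands in the rack, mid thickness. x out of the handle face, y along the 150 mm edge, z to the other long edge (up in the rack). Plate spans x -4..4, y -75..75, z 0..100 mm. Starts upright in either rack slot, handle towards the robot
- cover_centre (a point): centre of the cover plate (cover frame 0, 0, 50 mm)
- cover_handle (a point): middle of the handle bar (cover frame 37, 0, 50 mm). Bar: 14 mm wide in y, 64 mm long (z 18..82), x 28..46 mm, on two posts with an open gap beneath; can be pinched across y
- cover_under (a point): centre of the cover's under face, the face without the handle (cover frame -4, 0, 50 mm)
- big_hole (a point): mouth, in the under face, of the round 14 mm through hole (cover frame -4, 60, 50 mm)
- small_hole (a point): mouth, in the under face, of the smaller through slot, 14 mm (along y) x 10 mm (along z) (cover frame -4, -60, 50 mm)
- blank: Loose plain aluminium plate, 150 x 100 x 8 mm, no handle or holes, upright in the other slot of the rack; same frame as the cover. Stays there.
- rack: Fixed grey plate rack, base 130x175x8 mm, origin under its centre, z up. Two slots, at x -35 and +35 mm; in each a plate stands on the base (z 8 mm), its ends in short fences (10 mm gap, |y| 62 to 84 mm, tops at z 64 mm); lift it straight up. At the start a plate's x points along the rack's -x
- rest: Fixed grey sloping rest, base 130x130x8 mm (x -55..75), height 69 mm, origin on the bench, z up. Its 120 mm wide face looks to -x (to the robot) and rises to +x at 55 deg from horizontal, 62 mm up the slope, so a 100 mm plate stands 38 mm past its top. The plate's lower edge sits on a ledge square to the face; they meet at (-30, 0, 18 mm)
- rest_seat (a point): where the cover's centre is when it lies right on the rest (rest frame -4.6, 0, 61.3 mm): cover z up the slope, x (handle) out of the face to the rest's -x and up, cover y along the rest's -y
- jig: Fixed dark steel jig base, 130x170x20 mm, origin under its centre, z up. Four seat buttons at x +-38, y +-40, tops at z 26 mm, carry the cover. Two bullet-nosed pins at x 0, tips at z 44 mm (full diameter to 37): 12 mm thick at y -60, 8 mm at y +60. The fitted cover has its handle up, its z along the jig's +x (away from the robot), its y along the jig's -y
- seat (a point): centre of the seat plane (jig frame 0, 0, 26 mm); the cover's under-face centre comes here
- big_pin (a point): the thicker 12 mm pin's axis at seat height (jig frame 0, -60, 26 mm)
- small_pin (a point): the thinner 8 mm pin's axis at seat height (jig frame 0, 60, 26 mm)
- drill_box: Loose grey-blue upright drill box, 62 x 88 x 174 mm; obstacle beyond the work, origin centre of its underside
- charger: Loose black battery charger with a battery, 109 x 98 x 90 mm; obstacle, origin centre of its underside
- reel: Loose small reel, 54 x 87 x 40 mm, between robot and work; obstacle
- flux: Loose round tin, 60 mm across, 19 mm high, between robot and work; obstacle

How it is judged:
By the outcome, as a careful person would: the job done as asked, in the order asked, and still so for the second after the job is handed in, with the robot touching nothing.
It also fails if it takes over 66 s, if anything falls off the work surface, if the arm or the gripper's body presses on something with over 40 N, if the wrist force passes 120 N, or if a joint passes its speed limit or range.

## Robot

A 6-joint arm with a two-finger parallel gripper is mounted at the origin on a cart in front of the work surface, level with it; the furniture and walls round the work are solid. World frame = base frame: x ahead of the robot, y to its left, z up, the work surface at z = 0. Lengths are in m, angles in degrees, forces in N, time in s.
With the tool pointing down it reaches from about 0.375 to 0.9 m from the base axis. Payload 3.1 kg.
Tool frame: the origin (TCP) lies midway between the tips of the shut fingers; the grasp point (between the pads) lies 19 mm behind it; z points along the fingers, y is the line along which they close (so a half turn about z gives the same grasp; the last joint's range is limited). The gripper opens to 87 mm and grips with 3 to 60 N. Pads are 19 mm wide; open, the fingers measure 117 mm over their backs; the gripper's body (75 mm by 190 mm) begins 51 mm behind the grasp point.
Start: joints at [-75.888, 30.224, 82.088, -0, 67.689, -10.227], TCP at [0.258, -0.569, 0.223] pointing down, gripper open.
Joint ranges: [-176.69, 176.69], [-43.24, 126.21], [12.49, 139.97], [-82, 262], [0, 151.66], [-163.58, 163.58]. Speed limits (degrees/s): [159.86, 159.86, 180, 180, 180, 180].

## Interface

Orientations are given as [roll, pitch, yaw] about the fixed x, y, z axes, in that order (R = Rz(yaw) Ry(pitch) Rx(roll)).
In Python, from rig import manip gives the robot as it stands.
- The arm moves only by the shell command python3 -m jog 'ROWS' [FORCE]. ROWS is JSON, a list of rows, each an object of numbers: "dx", "dy", "dz": the shift along the world's x, y, z in cm; "ax", "ay", "az": the turn, a rotation vector about the world's x, y, z in degrees; "gripper": the closure in counts, from 0 (fully open) to 255 (shut). A call has 1 to 12 rows; each row shifts and turns the commanded pose from where the row before left it; what a row does not reach is not made up. A row lasts 1/10 s, in which the tool goes at most 50 mm and 8.59 degrees, less where a joint would pass 70% of its speed; a pose out of reach is approached as far as the arm can. A call is refused whole if a number of a shift passes 5 or a number of a turn 8.59, either way. A call with a gripper value outside its range is refused whole. The fingers move at their own pace and stop on an object; FORCE is the grip in N (left out, the last holds). Time passes only in rows, so rows that do not move let the fingers close. It gives the time, the measured TCP pose, the force, the opening and the grip force at its end, in the units of the state.
- manip.state(): the state, without advancing time (a new reading comes with each control period).
- manip.grab_frame(name): name is "side" or "top"; returns the picture (480x640x3 uint8, red, green, blue); there is no depth.
- manip.camera_params(name): a dict with "vfov" (degrees; the focal length in pixels is half the picture's height over the tangent of half this angle, whatever the lens; pixels are square), "cx", "cy" (the principal point, pixels), "R" (3x3) and "t" (3): a world point X has camera coordinates R X + t. Camera axes: x right, y down, z forward; pixel columns grow to the right and rows downward; lengths in m; the calibration is good to about 2 mm. A picture is of the moment at which its call begins. camera_params takes no time and is no camera call.
- manip.job_done(): hands the job in; it is judged then, once.
The state is a dict: "time": time; "qpos": joint angles; "qd": joint speeds; "tau": joint torques, N m; "tool_pos": TCP position; "ee_rot": TCP orientation; "ft_force": force on the tool from outside, world axes, zero at the start; "ft_torque": the same for the moment, N m; "finger_gap": finger opening in m; "grip_force": force on a finger pad.
Only numpy, scipy, OpenCV 4.12 (cv2) and the standard library are available. Lean on these libraries where they do the work, as an engineer would, in place of code of your own. Each camera call takes 0.05 s, during which the arm holds its last target. There are 200 camera calls.

## Working session

There is one attempt and no reset: what is moved stays moved. The work goes in short steps, Python scripts to look and compute and a shell command to move; the robot and the scene stay as the last step left them, time stands still between calls to the robot, and variables do not carry over. Pictures are saved under pics/ and viewed, at most 10 in all, crops included, and the job is handed in when it is done.

```bash
mkdir -p pics; ls; cat > h.py <<'E'
import numpy as np, cv2
from rig import manip
def par(n):
    p=manip.camera_params(n); f=240/np.tan(np.radians(p['vfov'])/2)
    return f,p['cx'],p['cy'],np.array(p['R']),np.array(p['t'])
def grab(n,fn):
    im=manip.grab_frame(n); cv2.imwrite('pics/'+fn,im[:,:,::-1]); return im
def ray(n,u,v):
    f,cx,cy,R,t=par(n); d=R.T@np.array([(u-cx)/f,(v-cy)/f,1]); return -R.T@t,d/np.linalg.norm(d)
def onz(n,u,v,z):
    o,d=ray(n,u,v); return o+d*(z-o[2])/d[2]
def tri(*obs):
    A=np.zeros((3,3));b=np.zeros(3)
    for n,u,v in obs:
        o,d=ray(n,u,v);P=np.eye(3)-np.outer(d,d);A+=P;b+=P@o
    X=np.linalg.solve(A,b)
    res=[np.linalg.norm((np.eye(3)-np.outer(ray(*o)[1],ray(*o)[1]))@(X-ray(*o)[0])) for o in obs]
    return X,max(res)
def proj(n,X):
    f,cx,cy,R,t=par(n); c=R@np.array(X)+t; return np.array([cx+f*c[0]/c[2],cy+f*c[1]/c[2]])
E
python3 - <<'E'
from h import *
print(manip.state())
for n in('side','top'):
    grab(n,n+'0.png'); print(n,par(n), 'pos',ray(n,320,240))
E
```

```text
pics
{'time': 0.0, 'qpos': array([-7.58899257e+01,  3.02790567e+01,  8.21564110e+01, -4.46433810e-04,
        6.76889350e+01, -1.02273592e+01]), 'qd': array([ 0.03074831,  0.09355785,  0.02941971, -0.0529572 , -0.01968779,
        0.1066707 ]), 'tau': array([-8.55803501e-04, -4.40048110e+01, -1.76594925e+01,  6.31509768e-02,
        5.82430023e-02, -1.75057876e-04]), 'tool_pos': array([ 0.25741129, -0.568726  ,  0.22157053]), 'ee_rot': array([-1.79877501e+02, -2.16821972e-02,  2.43375802e+01]), 'ft_force': array([ 0.41401471,  0.0862552 , -0.51849564]), 'ft_torque': array([-0.05906188,  0.00073704,  0.01886206]), 'grip_force': 0.0, 'finger_gap': 0.08712004778850917}
side (np.float64(602.6712018694797), 315.7278834413278, 244.58252109404526, array([[ 0.99936725, -0.02991681,  0.01923734],
       [ 0.0072459 , -0.35827487, -0.93358803],
       [ 0.03482223,  0.9331367 , -0.3578314 ]]), array([-0.54292062,  0.06677203,  1.46985411])) pos (array([ 0.49090967, -1.36389452,  0.59874187]), array([ 0.04184902,  0.93559829, -0.35057738]))
top (np.float64(586.4794877539438), 316.6141615218751, 232.0562455736731, array([[ 0.02822511, -0.99958727,  0.00535169],
       [-0.9926407 , -0.02865888, -0.11765676],
       [ 0.11776158, -0.00199144, -0.9930399 ]]), array([-0.00287538,  0.56304338,  1.37905892])) pos (array([0.39658078, 0.01600831, 1.43572178]), array([ 0.10446807, -0.00814951, -0.99449485]))
```

View pics/top0.png

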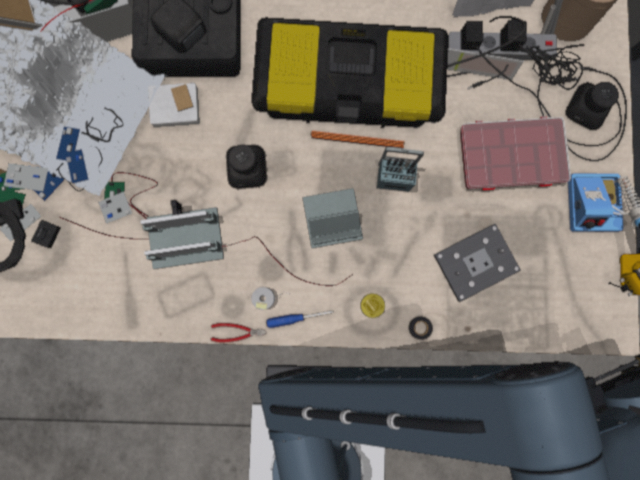

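View pics/side0.png

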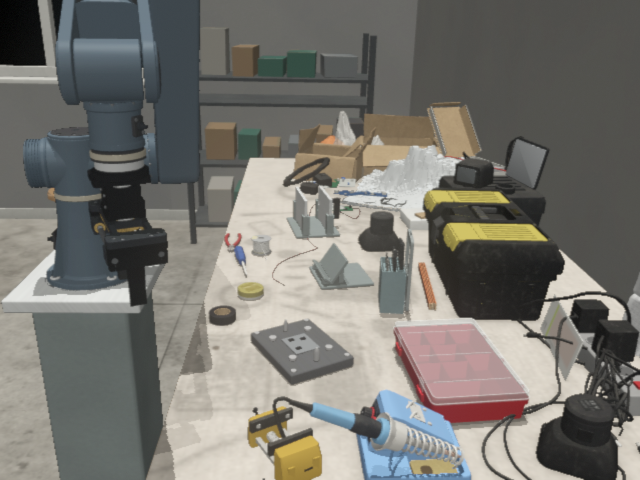

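The top view shows the rack at about (185,237), the rest at (332,218), the jig at (477,262), the drill box at (400,168), the reel at (263,297) and the flux tin at (373,305). I need zoomed crops of the rack, rest and jig.

```bash
python3 - <<'E'
from h import *
t=cv2.imread('pics/top0.png');s=cv2.imread('pics/side0.png')
def c(im,x,y,w,h,W,H): return cv2.resize(im[y:y+h,x:x+w],(W,H),interpolation=cv2.INTER_CUBIC)
a=np.vstack([np.hstack([c(t,135,190,100,90,400,300) if 0 else c(t,135,190,100,75,400,300),c(t,290,180,80,60+15,320+80,300)]),
 np.hstack([c(s,275,170,100,75,400,300),c(s,300,235,100,75,400,300)])])
cv2.imwrite('pics/crop1.png',a)
b=np.hstack([c(t,427,217,100,100,400,400),c(s,245,305,110,85,400,310) if 0 else c(s,245,300,110,110,400,400)])
cv2.imwrite('pics/crop2.png',b)
E
```

```text
(no output)
```

View pics/crop1.png

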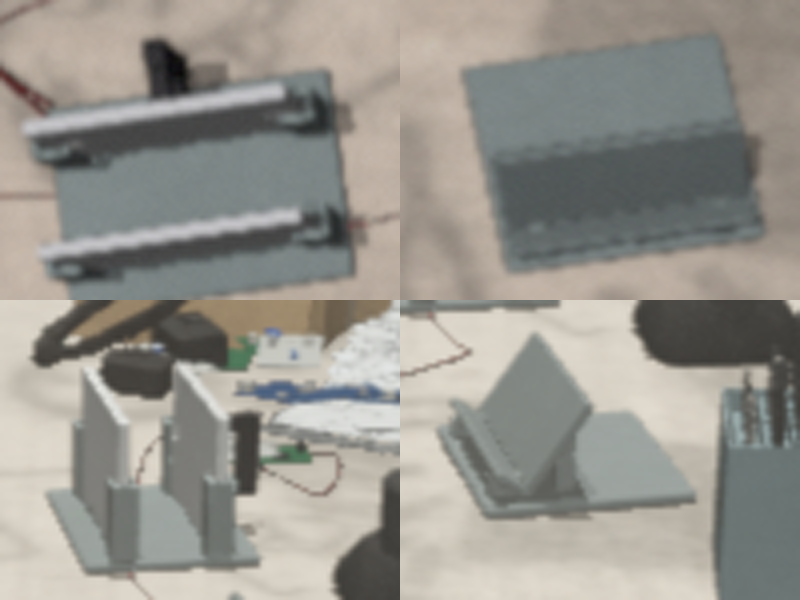

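View pics/crop2.png

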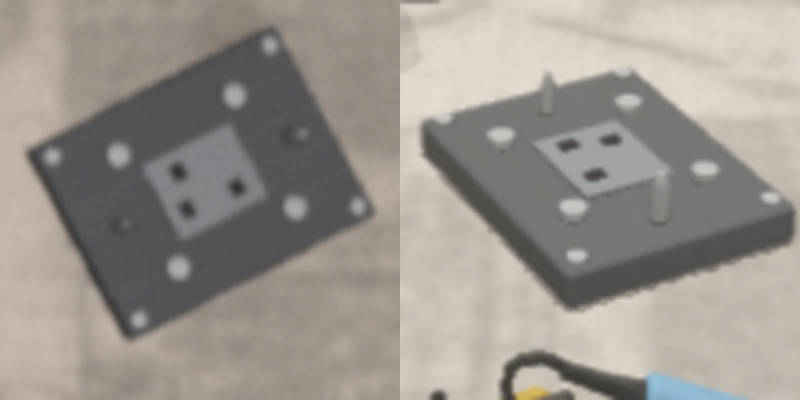

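The crops show the black bridge handle on the far (+x) side of the far plate, so the cover is in the far slot with its handle away from the robot. I'll check that numerically. The rest's face looks to the robot, and the jig's thicker pin is at the right in the top view, around (502,250).

```bash
python3 - <<'E'
from h import *
np.set_printoptions(precision=4,suppress=True)
for nm,t,s in [('farR',(205.8,213),(332,201.2)),('farL',(141.2,222.5),(319.5,186.2)),('nearR',(210,243.8),(307,202)),('nearL',(145.5,253.2),(296.2,187)),
  ('pinS',(457.5,272.5),(285.4,320.6)),('pinB',(503,250.2),(316.8,348.1))]:
    print(nm,tri(('top',*t),('side',*s)),onz('top',*t,.108 if 'R' in nm or 'L' in nm else .044))
print('rack corners',[onz('top',*p,.008) for p in [(217.5,207.5),(223.7,258)]])
rc=[onz('top',*p,.008) for p in [(302.6,197.5),(353.6,189),(363,238),(312,247.5)]]
print('rest',rc,np.mean(rc,0),[np.degrees(np.arctan2(*(rc[a]-rc[b])[[1,0]])) for a,b in[(0,3),(1,2)]],[np.linalg.norm(rc[a]-rc[b]) for a,b in[(0,3),(1,2),(0,1),(2,3)]])
# jig buttons
def blobs(im,pts,rad=5):
    g=cv2.cvtColor(im,cv2.COLOR_BGR2GRAY).astype(float);o=[]
    for u,v in pts:
        x0,y0=int(round(u))-rad,int(round(v))-rad; w=g[y0:y0+2*rad+1,x0:x0+2*rad+1]
        m=np.clip(w-(w.min()+w.max())/2,0,None); yy,xx=np.mgrid[0:2*rad+1,0:2*rad+1]
        o.append(((m*xx).sum()/m.sum()+x0,(m*yy).sum()/m.sum()+y0))
    return o
t=blobs(cv2.imread('pics/top0.png'),[(485.5,240.7),(500.7,268.7),(471.7,284),(456.7,255.5)],4)
s=blobs(cv2.imread('pics/side0.png'),[(307.7,327.8),(328.9,346.8),(292.6,357.2),(272.8,337.1)],4)
B=[]
for a,b in zip(t,s):
    X,r=tri(('top',*a),('side',*b)); B.append(onz('top',*a,.026)); print(a,b,X,r,B[-1],onz('side',*b,.026))
for k in (0,1):
  C=[onz('top',*a,.026) for a in t] if k==0 else [onz('side',*a,.026) for a in s]
  c=np.mean(C,0); yx=(C[0]-C[3]+C[1]-C[2]) ; print('jig c',c,'-y dir',np.degrees(np.arctan2(yx[1],yx[0])),'yaw',np.degrees(np.arctan2(yx[1],yx[0]))+90,[np.linalg.norm(C[i]-C[i-1]) for i in range(4)])
E
```

```text
farR (array([0.5932, 0.2686, 0.1042]), np.float64(0.0020943271039437026)) [0.5906 0.2678 0.108 ]
farL (array([0.5648, 0.4139, 0.1077]), np.float64(0.0003115228695430335)) [0.5644 0.4138 0.108 ]
nearR (array([0.5224, 0.2553, 0.1052]), np.float64(0.0019846378559393797)) [0.5202 0.2547 0.108 ]
nearL (array([0.4943, 0.3995, 0.1084]), np.float64(0.0002377257409563439)) [0.4946 0.3997 0.108 ]
pinS (array([ 0.4743, -0.3243,  0.0418]), np.float64(0.00043923652320735176)) [ 0.4747 -0.3237  0.044 ]
pinB (array([ 0.5311, -0.4321,  0.0448]), np.float64(0.0002752214926148185)) [ 0.5309 -0.4324  0.044 ]
rack corners [array([0.6197, 0.2587, 0.008 ]), array([0.4957, 0.2377, 0.008 ])]
rest [array([0.6508, 0.0501, 0.008 ]), array([ 0.6757, -0.0753,  0.008 ]), array([ 0.5545, -0.1008,  0.008 ]), array([0.5276, 0.0233, 0.008 ])] [ 0.6021 -0.0257  0.008 ] [np.float64(12.276614832977444), np.float64(11.906064843487455)] [np.float64(0.12605890046873058), np.float64(0.12389776468711015), np.float64(0.1279005072741349), np.float64(0.1270794876774032)]
(np.float64(485.1774193548387), np.float64(240.4736842105
[... 565 characters left out ...]
4501 -0.361   0.026 ] [ 0.4877 -0.4291  0.026 ]
(np.float64(456.1584327086882), np.float64(255.3321976149915)) (np.float64(272.2796005706134), np.float64(336.56348074179743)) [ 0.4832 -0.3301  0.0136] 0.034781079701565076 [ 0.517  -0.3249  0.026 ] [ 0.4497 -0.3586  0.026 ]
jig c [ 0.5026 -0.3781  0.026 ] -y dir -61.53075359245069 yaw 28.469246407549313 [np.float64(0.07993439864393634), np.float64(0.07588712138603308), np.float64(0.0799096180780472), np.float64(0.07596072246707514)]
jig c [ 0.5022 -0.3756  0.026 ] -y dir 28.608251940273323 yaw 118.60825194027332 [np.float64(0.07638600129220985), np.float64(0.08028257659594282), np.float64(0.07610408691220011), np.float64(0.08012898089437966)]
```

```bash
python3 - <<'E'
from h import *
n=np.array([np.cos(np.radians(10)),np.sin(np.radians(10))]);l=np.array([-n[1],n[0]])
c=np.array([.5775,.3408])
for s in(1,-1):
  for cam in('top','side'):
    im=cv2.imread(f'pics/{cam}0.png')
    print(s,cam,[ (proj(cam,[*(c+s*a*n),z]).round(1), im[tuple(proj(cam,[*(c+s*a*n),z]).round().astype(int)[::-1])]) for a,z in((.037,.09),(.037,.026),(.03,.058),(.044,.058))])
# front: rest face height check by pixels: crop upper edge of face, ledge
rc=np.array([.6021,-.0257]);y=np.radians(12.1);R=np.array([[np.cos(y),-np.sin(y)],[np.sin(y),np.cos(y)]])
o=rc-R@[.01,0]
print('rest origin',o)
for cam in('top','side'):
  for nm,p in dict(topL=(.0056,.06,.0688),topR=(.0056,-.06,.0688),meetL=(-.03,.06,.018),meetR=(-.03,-.06,.018),bFR=(-.055,-.065,.008),bBL=(.075,.065,.008),bBR=(.075,-.065,.008)).items():
    print(cam,nm,proj(cam,[*(o+R@p[:2]),p[2]]).round(1))
s=cv2.imread('pics/side0.png');t=cv2.imread('pics/top0.png')
for im,pts,nm in((s,1,'side'),(t,1,'top')):
  for p in ((.0056,.06,.0688),(.0056,-.06,.0688),(-.03,.06,.018),(-.03,-.06,.018),(-.055,-.065,.008),(.075,.065,.008),(.075,-.065,.008)):
    u=proj(nm,[*(o+R@p[:2]),p[2]]).round().astype(int); im[u[1],u[0]]=(0,0,255)
a=cv2.resize(t[180:255,290:370],(400,375),interpolation=0);b=cv2.resize(s[235:310,300:380],(400,375),interpolation=0)
cv2.imwrite('pics/rest.png',np.hstack([a,b]))
E
```

```text
1 top [(array([173.5, 203.2]), array([55, 52, 53], dtype=uint8)), (array([179.8, 207.6]), array([10, 12, 11], dtype=uint8)), (array([177.1, 208.4]), array([25, 19, 23], dtype=uint8)), (array([176.4, 202.6]), array([31, 25, 29], dtype=uint8))]
1 side [(array([336.7, 198.2]), array([86, 90, 94], dtype=uint8)), (array([336. , 218.7]), array([189, 200, 207], dtype=uint8)), (array([334. , 208.6]), array([74, 79, 81], dtype=uint8)), (array([338.6, 208.4]), array([ 97, 103, 104], dtype=uint8))]
-1 top [(array([177.3, 234.6]), array([133, 135, 124], dtype=uint8)), (array([183.4, 237.6]), array([133, 135, 125], dtype=uint8)), (array([180.1, 233.2]), array([133, 134, 124], dtype=uint8)), (array([180.8, 239. ]), array([132, 132, 123], dtype=uint8))]
-1 side [(array([312.2, 199.2]), array([173, 186, 191], dtype=uint8)), (array([311.8, 219.9]), array([162, 167, 160], dtype=uint8)), (array([314.3, 209.5]), array([195, 208, 214], dtype=uint8)), (array([309.6, 209.7]), array([152, 163, 177], dtype=uint8))]
rest origin [ 0.59232217 -0.02779619]
top topL [309.  220.6]
top topR [359.  211.5]
top meetL [311.8 237.8]
top meetR [360.2 228.9]
top bFR [363.8 239. ]
top bBL [302.1 197. ]
top bBR [353.8 187.6]
side topL [332.8 242.7]
side topR [346.6 260.9]
side meetL [318.4 262.7]
side meetR [331.  282.3]
side bFR [321. 288.]
side bBL [357.8 262.4]
side bBR [374.4 283.3]
```

View pics/rest.png

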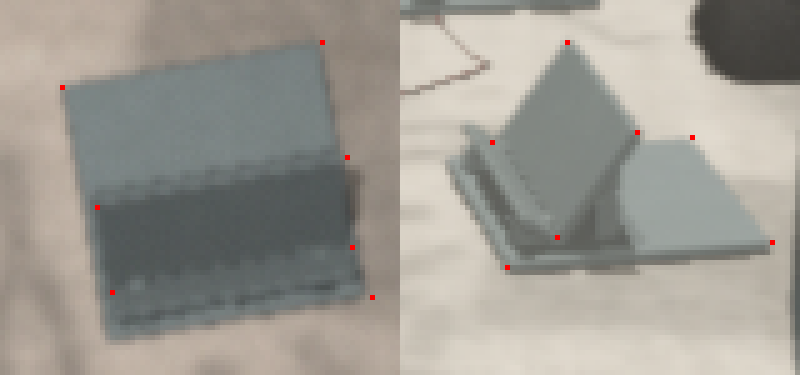

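The handle is at world +x: in the top view the bar pixels are dark there and plain grey on the other side. The rest model's points fit to about 1–2 px in both views.

Rack plan: grip the cover's top edge at cover y≈+28 mm, TCP about (0.573, 0.368), yaw −80°, which leaves joint 6 room for the later half turn.

```bash
A='{"dx":1.05,"dy":3.12,"az":8.52}'; python3 -m jog '[{"dx":1.05,"dy":3.12,"az":8.52,"gripper":130},{"dx":1.05,"dy":3.12,"az":8.52},{"dx":1.05,"dy":3.12,"az":8.52},{"dx":1.05,"dy":3.12,"az":8.52},{"dx":1.05,"dy":3.12,"az":8.52},{"dx":1.05,"dy":3.12,"az":8.52},{"dx":1.05,"dy":3.12,"az":8.52},{"dx":1.05,"dy":3.12,"az":8.52},{"dx":1.05,"dy":3.12,"az":8.52},{"dx":1.05,"dy":3.12,"az":8.52}]' 45
python3 -c "
from rig import manip
print(manip.state()['qpos'])"
```

```text
[-7.58895978e+01  3.02725356e+01  8.21464562e+01 -4.14132164e-04
  6.76899121e+01 -1.02277585e+01]$[0]: bad value
```

```bash
python3 -m jog '[{"dx":0,"dy":0,"dz":0.5,"ax":0,"ay":0,"az":0,"gripper":130}]' 45; python3 -m jog '[{"dx":1.05,"dy":3.12,"az":8.52}]'
```

```text
time: 0.2
tool_pos: [0.2573, -0.5685, 0.2264]
ee_rot: [-179.8, -0.0, 24.3]
ft_force: [0.2, 0.1, 0.2]
finger_gap: 0.0836
grip_force: 0.0$[0]: bad value
```

Each row seems to need every key, so I'll send full rows.

```bash
python3 -m jog '[{"dx":1.05,"dy":3.12,"dz":0,"ax":0,"ay":0,"az":8.52,"gripper":130},{"dx":1.05,"dy":3.12,"dz":0,"ax":0,"ay":0,"az":8.52,"gripper":130},{"dx":1.05,"dy":3.12,"dz":0,"ax":0,"ay":0,"az":8.52,"gripper":130},{"dx":1.05,"dy":3.12,"dz":0,"ax":0,"ay":0,"az":8.52,"gripper":130},{"dx":1.05,"dy":3.12,"dz":0,"ax":0,"ay":0,"az":8.52,"gripper":130},{"dx":1.05,"dy":3.12,"dz":0,"ax":0,"ay":0,"az":8.52,"gripper":130},{"dx":1.05,"dy":3.12,"dz":0,"ax":0,"ay":0,"az":8.52,"gripper":130},{"dx":1.05,"dy":3.12,"dz":0,"ax":0,"ay":0,"az":8.52,"gripper":130},{"dx":1.05,"dy":3.12,"dz":0,"ax":0,"ay":0,"az":8.52,"gripper":130},{"dx":1.05,"dy":3.12,"dz":0,"ax":0,"ay":0,"az":8.52,"gripper":130}]' 45
python3 -c "
from rig import manip
print(manip.state()['qpos'])"
```

```text
time: 1.2
tool_pos: [0.3629, -0.2563, 0.2279]
ee_rot: [180.0, 0.0, 109.9]
ft_force: [0.5, -0.5, 0.0]
finger_gap: 0.0429
grip_force: 0.0
[-4.96979340e+01  1.58568630e+01  1.06588036e+02  6.85157280e-03
  5.75179569e+01 -6.95698585e+01]
```

```bash
python3 -m jog '[{"dx":1.7,"dy":4.8,"dz":0,"ax":0,"ay":0,"az":-0.8,"gripper":130},{"dx":1.7,"dy":4.8,"dz":0,"ax":0,"ay":0,"az":-0.8,"gripper":130},{"dx":1.7,"dy":4.8,"dz":0,"ax":0,"ay":0,"az":-0.8,"gripper":130},{"dx":1.7,"dy":4.8,"dz":0,"ax":0,"ay":0,"az":-0.8,"gripper":130},{"dx":1.7,"dy":4.8,"dz":0,"ax":0,"ay":0,"az":-0.8,"gripper":130},{"dx":1.7,"dy":4.8,"dz":0,"ax":0,"ay":0,"az":-0.8,"gripper":130},{"dx":1.7,"dy":4.8,"dz":0,"ax":0,"ay":0,"az":-0.8,"gripper":130},{"dx":1.7,"dy":4.8,"dz":0,"ax":0,"ay":0,"az":-0.8,"gripper":130},{"dx":1.7,"dy":4.8,"dz":0,"ax":0,"ay":0,"az":-0.8,"gripper":130},{"dx":1.7,"dy":4.8,"dz":0,"ax":0,"ay":0,"az":-0.8,"gripper":130},{"dx":1.7,"dy":4.8,"dz":0,"ax":0,"ay":0,"az":-0.8,"gripper":130},{"dx":0.4,"dy":4.8,"dz":0,"ax":0,"ay":0,"az":-0.8,"gripper":130}]' 45
python3 -c "
from rig import manip
print(manip.state()['qpos'])"
```

```text
time: 2.4
tool_pos: [0.552, 0.3112, 0.2278]
ee_rot: [179.9, 0.0, 99.9]
ft_force: [0.0, -0.6, -0.6]
finger_gap: 0.0426
grip_force: 0.0
[ 1.93324789e+01  3.05386193e+01  8.05418215e+01 -2.54241483e-02
  6.87905084e+01  9.45926094e+00]
```

```bash
python3 -m jog '[{"dx":0.5,"dy":3.0,"dz":-2,"ax":0,"ay":0,"az":0,"gripper":130},{"dx":0.5,"dy":1.5,"dz":-3,"ax":0,"ay":0,"az":0,"gripper":130},{"dx":0,"dy":0,"dz":0,"ax":0,"ay":0,"az":0,"gripper":130}]' 45
python3 - <<'E'
from h import *
print(manip.state()['qpos'],manip.state()['tool_pos'],manip.state()['ee_rot'])
t=grab('top','t1.png');s=grab('side','s1.png')
a=cv2.resize(t[180:270,130:230],(400,360));b=cv2.resize(s[150:240,270:370],(400,360))
cv2.imwrite('pics/c1.png',np.hstack([a,b])[:,:,::-1])
E
```

```text
time: 2.7
tool_pos: [0.5575, 0.3552, 0.1731]
ee_rot: [-179.6, 0.1, 100.1]
ft_force: [-1.5, -1.2, -0.3]
finger_gap: 0.0425
grip_force: 0.0
[2.28296214e+01 3.62781465e+01 7.88499578e+01 2.03906824e-02
 6.53250142e+01 1.27122374e+01] [0.55752849 0.35524434 0.17313161] [-1.79553924e+02  8.17016973e-02  1.00109116e+02]
```

View pics/c1.png

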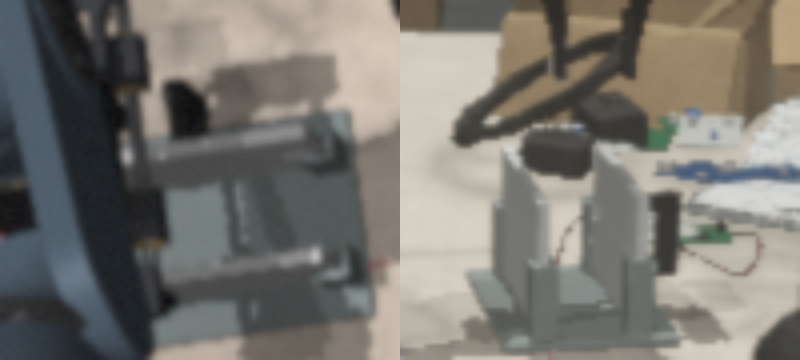

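The picture shows the open fingers above the plates, short in x as the state says. I'll centre on the far plate and lower.

```bash
python3 -m jog '[{"dx":1.0,"dy":0.9,"dz":0,"ax":0,"ay":0,"az":0,"gripper":130},{"dx":0.5,"dy":0.4,"dz":-1,"ax":0,"ay":0,"az":0,"gripper":130},{"dx":0,"dy":0,"dz":-1.5,"ax":0,"ay":0,"az":0,"gripper":130},{"dx":0,"dy":0,"dz":-1.5,"ax":0,"ay":0,"az":0,"gripper":130},{"dx":0,"dy":0,"dz":-1.5,"ax":0,"ay":0,"az":0,"gripper":130},{"dx":0,"dy":0,"dz":-1.5,"ax":0,"ay":0,"az":0,"gripper":130},{"dx":0,"dy":0,"dz":-1.5,"ax":0,"ay":0,"az":0,"gripper":130},{"dx":0,"dy":0,"dz":-0.7,"ax":0,"ay":0,"az":0,"gripper":130},{"dx":0,"dy":0,"dz":0,"ax":0,"ay":0,"az":0,"gripper":130}]' 45
python3 -c "
from rig import manip
print(manip.state()['qpos'])"
```

```text
time: 3.7
tool_pos: [0.5742, 0.3666, 0.0836]
ee_rot: [-179.8, 0.0, 99.9]
ft_force: [1.0, -0.3, 0.3]
finger_gap: 0.0425
grip_force: 0.0
[ 2.31783764e+01  4.38221135e+01  7.92438874e+01 -1.81176695e-03
  5.71192686e+01  1.32363575e+01]
```

```bash
python3 -m jog '[{"dx":0,"dy":0,"dz":0,"ax":0,"ay":0,"az":0,"gripper":255},{"dx":0,"dy":0,"dz":0,"ax":0,"ay":0,"az":0,"gripper":255},{"dx":0,"dy":0,"dz":0,"ax":0,"ay":0,"az":0,"gripper":255},{"dx":0,"dy":0,"dz":0,"ax":0,"ay":0,"az":0,"gripper":255},{"dx":0,"dy":0,"dz":0,"ax":0,"ay":0,"az":0,"gripper":255},{"dx":0,"dy":0,"dz":0,"ax":0,"ay":0,"az":0,"gripper":255},{"dx":0,"dy":0,"dz":0,"ax":0,"ay":0,"az":0,"gripper":255},{"dx":0,"dy":0,"dz":0,"ax":0,"ay":0,"az":0,"gripper":255}]' 20
```

```text
time: 4.5
tool_pos: [0.5749, 0.367, 0.0859]
ee_rot: [-180.0, 0.0, 99.9]
ft_force: [-2.6, -0.9, 3.7]
finger_gap: 0.0077
grip_force: 19.9
```

Gripped: gap 7.7 mm, grip 20 N, small side force. Now firm up and lift.

```bash
python3 -m jog '[{"dx":0,"dy":0,"dz":0,"ax":0,"ay":0,"az":0,"gripper":255},{"dx":0,"dy":0,"dz":0.5,"ax":0,"ay":0,"az":0,"gripper":255},{"dx":0,"dy":0,"dz":1,"ax":0,"ay":0,"az":0,"gripper":255},{"dx":0,"dy":0,"dz":1.5,"ax":0,"ay":0,"az":0,"gripper":255},{"dx":0,"dy":0,"dz":1.5,"ax":0,"ay":0,"az":0,"gripper":255},{"dx":0,"dy":0,"dz":2,"ax":0,"ay":0,"az":0,"gripper":255},{"dx":0,"dy":0,"dz":2,"ax":0,"ay":0,"az":0,"gripper":255},{"dx":0,"dy":0,"dz":2,"ax":0,"ay":0,"az":0,"gripper":255},{"dx":0,"dy":0,"dz":2,"ax":0,"ay":0,"az":0,"gripper":255},{"dx":0,"dy":0,"dz":2,"ax":0,"ay":0,"az":0,"gripper":255},{"dx":0,"dy":0,"dz":1,"ax":0,"ay":0,"az":0,"gripper":255},{"dx":0,"dy":0,"dz":0,"ax":0,"ay":0,"az":0,"gripper":255}]' 50
python3 - <<'E'
from h import *
print(manip.state()['qpos'],manip.state()['tool_pos'],manip.state()['ee_rot'])
t=grab('top','t2.png');s=grab('side','s2.png')
a=cv2.resize(t[170:270,110:230],(420,350));b=cv2.resize(s[110:240,270:390],(350,379))[:350]
cv2.imwrite('pics/c2.png',np.hstack([a,b])[:,:,::-1])
E
```

```text
time: 5.7
tool_pos: [0.5764, 0.3675, 0.2435]
ee_rot: [179.7, -0.1, 99.9]
ft_force: [-0.0, 0.4, -3.6]
finger_gap: 0.0072
grip_force: 49.9
[ 2.31789703e+01  3.36652749e+01  7.18375255e+01 -3.85388903e-04
  7.41870087e+01  1.32398995e+01] [0.57641768 0.36754708 0.24348467] [ 1.79697969e+02 -7.06808116e-02  9.99393611e+01]
```

View pics/c2.png

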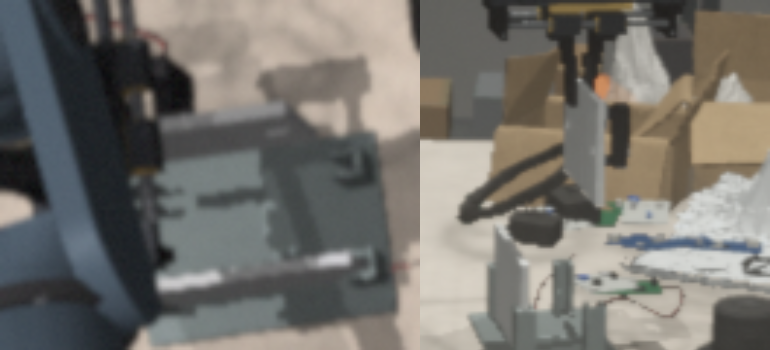

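The cover is lifted cleanly with its handle on the far side, and the blank is still in the rack. Next I work out the rest pose and check the joint ranges with a fitted kinematic model.

```bash
cat > k.py <<'E'
from h import *
from scipy.optimize import least_squares
from scipy.spatial.transform import Rotation as Ro
S=[([-75.89,30.279,82.156],[.2574,-.5687,.2216]),([-49.70,15.857,106.588],[.3629,-.2563,.2279]),([19.332,30.539,80.542],[.552,.3112,.2278]),
([22.83,36.278,78.85],[.5575,.3552,.1731]),([23.178,43.822,79.244],[.5742,.3666,.0836]),([23.179,33.665,71.8375],[.5764,.3675,.2435])]
def rz(q,p):
    a2,b,hL=p; q2,q3=np.radians(q[1:3]); return a2*np.sin(q2)+b*np.sin(q2+q3),hL+a2*np.cos(q2)+b*np.cos(q2+q3)
def res(p):
    o=[]
    for q,t in S:
        r,z=rz(q,p[:3]); c,s=np.cos(np.radians(q[0])),np.sin(np.radians(q[0]))
        o+= [r*c-p[3]*s-t[0], r*s+p[3]*c-t[1], z-t[2]]
    return o
f=least_squares(res,[.4,.4,0,.1]); P=f.x
def fk(q,L):
    r,z=rz(q,P[:3]); c,s=np.cos(np.radians(q[0])),np.sin(np.radians(q[0]))
    R=Ro.from_euler('z',q[0],degrees=True)*Ro.from_euler('y',q[1]+q[2],degrees=True)*Ro.from_euler('z',q[3],degrees=True)*Ro.from_euler('y',q[4],degrees=True)*Ro.from_euler('z',q[5]+90,degrees=True)
    R=R.as_matrix()
    return np.array([r*c-P[3]*s,r*s+P[3]*c,z+L])+R[:,2]*L,R
def ik(p,R,q0,L):
    def e(q):
        a,b=fk(q,L); return np.r_[(a-p)*5,(Ro.from_matrix(b.T@R)).as_rotvec()]
    s=least_squares(e,q0,bounds=([-176.7,-43.2,12.5,-82,0,-163.6],[176.7,126.2,140,262,151.7,163.6]),x_scale=30); return s.x.round(1),abs(s.fun).max()
def rest(o=(.592,-.027),yaw=11.8):
    Rr=Ro.from_euler('z',yaw,degrees=True).as_matrix(); a=np.radians(55)
    C=np.array([[-np.sin(a),0,np.cos(a)],[0,-1,0],[np.cos(a),0,np.sin(a)]]).T
    return np.array([*o,0])+Rr@[-.0046,0,.0613], Rr@C   # centre, cover axes (cols)
E
python3 - <<'E'
from k import *
np.set_printoptions(precision=4,suppress=True)
print(P,abs(f.fun).max())
c,C=rest(); Rt=np.c_[C[:,1],C[:,0],-C[:,2]]
tcp=c+C@[0,.0263,.028]; pre=tcp+C@[.006,0,.06]
print('centre',c,'tcp',tcp,'pre',pre)
st=manip.state(); R0=Ro.from_euler('xyz',st['ee_rot'],degrees=True)
Ry=Ro.from_euler('xyz',[180,0,11.8-90],degrees=True)
print('tilt rotvec',np.degrees((Ro.from_matrix(Rt)*Ry.inv()).as_rotvec()))
for L in(.1,.2,.3): 
  for x in (pre,tcp): print(L,ik(x,Rt,[-13,35,80,0,95,150],L))
E
```

```text
[ 0.5802  0.3436 -0.1478  0.111 ] 0.020077317745028744
centre [ 0.5875 -0.0279  0.0613] tcp [ 0.6086 -0.0504  0.0842] pre [ 0.6375 -0.0444  0.1368]
tilt rotvec [-7.1574 34.2604  0.    ]
0.1 (array([-11.9,  41.6,  77.5, -13.3,  93.4, 159.4]), np.float64(2.1420542768646858e-11))
0.1 (array([-12.9,  42.2,  86.8, -14. ,  83.7, 160.9]), np.float64(4.536769288851782e-12))
0.2 (array([-10.1,  47.7,  66.8, -12.5,  98.4, 159.9]), np.float64(2.6591306097281955e-11))
0.2 (array([-11. ,  47.7,  76.7, -12.8,  88.4, 161.4]), np.float64(3.2153488297705195e-11))
0.3 (array([ -8.6,  54.4,  53.8, -11.9, 104.8, 160. ]), np.float64(2.6978419498391304e-13))
0.3 (array([ -9.3,  53.8,  65. , -12. ,  94.3, 161.5]), np.float64(8.364735548877161e-12))
```

```bash
python3 -m jog '[{"dx":0.25,"dy":-1.72,"dz":0,"ax":0,"ay":0,"az":-7.4,"gripper":255},{"dx":0.25,"dy":-1.72,"dz":0,"ax":0,"ay":0,"az":-7.4,"gripper":255},{"dx":0.25,"dy":-1.72,"dz":0,"ax":0,"ay":0,"az":-7.4,"gripper":255},{"dx":0.25,"dy":-1.72,"dz":0,"ax":0,"ay":0,"az":-7.4,"gripper":255},{"dx":0.25,"dy":-1.72,"dz":0,"ax":0,"ay":0,"az":-7.4,"gripper":255},{"dx":0.25,"dy":-1.72,"dz":0,"ax":0,"ay":0,"az":-7.4,"gripper":255},{"dx":0.25,"dy":-1.72,"dz":0,"ax":0,"ay":0,"az":-7.4,"gripper":255},{"dx":0.25,"dy":-1.72,"dz":0,"ax":0,"ay":0,"az":-7.4,"gripper":255},{"dx":0.25,"dy":-1.72,"dz":0,"ax":0,"ay":0,"az":-7.4,"gripper":255},{"dx":0.25,"dy":-1.72,"dz":0,"ax":0,"ay":0,"az":-7.4,"gripper":255},{"dx":0.25,"dy":-1.72,"dz":0,"ax":0,"ay":0,"az":-7.4,"gripper":255},{"dx":0.25,"dy":-1.72,"dz":0,"ax":0,"ay":0,"az":-7.4,"gripper":255}]' 50
python3 -m jog '[{"dx":0.25,"dy":-1.72,"dz":0,"ax":0,"ay":0,"az":-7.4,"gripper":255},{"dx":0.25,"dy":-1.72,"dz":0,"ax":0,"ay":0,"az":-7.4,"gripper":255},{"dx":0.25,"dy":-1.72,"dz":0,"ax":0,"ay":0,"az":-7.4,"gripper":255},{"dx":0.25,"dy":-1.72,"dz":0,"ax":0,"ay":0,"az":-7.4,"gripper":255},{"dx":0.25,"dy":-1.72,"dz":0,"ax":0,"ay":0,"az":-7.4,"gripper":255},{"dx":0.25,"dy":-1.72,"dz":0,"ax":0,"ay":0,"az":-7.4,"gripper":255},{"dx":0.25,"dy":-1.72,"dz":0,"ax":0,"ay":0,"az":-7.4,"gripper":255},{"dx":0.25,"dy":-1.72,"dz":0,"ax":0,"ay":0,"az":-7.4,"gripper":255},{"dx":0.25,"dy":-1.72,"dz":0,"ax":0,"ay":0,"az":-7.4,"gripper":255},{"dx":0.25,"dy":-1.72,"dz":0,"ax":0,"ay":0,"az":-7.4,"gripper":255},{"dx":0.25,"dy":-1.72,"dz":0,"ax":0,"ay":0,"az":-7.4,"gripper":255},{"dx":0,"dy":0,"dz":0,"ax":0,"ay":0,"az":-3,"gripper":255}]' 50
python3 -c "
from rig import manip
print(manip.state()['qpos'])"
```

```text
time: 7.0
tool_pos: [0.6044, 0.1598, 0.2389]
ee_rot: [-180.0, 0.2, 10.8]
ft_force: [-0.3, 0.4, -3.1]
finger_gap: 0.0073
grip_force: 49.9
time: 8.2
tool_pos: [0.6325, -0.0312, 0.2389]
ee_rot: [179.9, -0.0, -73.6]
ft_force: [0.2, 0.7, -3.5]
finger_gap: 0.0076
grip_force: 49.9
[-1.28691158e+01  2.99604248e+01  7.97085436e+01 -1.00572111e-01
  7.04388884e+01  1.50753828e+02]
```

```bash
python3 -m jog '[{"dx":0,"dy":-0.5,"dz":0,"ax":0,"ay":0,"az":-4,"gripper":255},{"dx":0.1,"dy":-0.2,"dz":0,"ax":-1.43,"ay":6.85,"az":0,"gripper":255},{"dx":0.1,"dy":-0.2,"dz":0,"ax":-1.43,"ay":6.85,"az":0,"gripper":255},{"dx":0.1,"dy":-0.2,"dz":0,"ax":-1.43,"ay":6.85,"az":0,"gripper":255},{"dx":0.1,"dy":-0.2,"dz":0,"ax":-1.43,"ay":6.85,"az":0,"gripper":255},{"dx":0.1,"dy":0,"dz":0,"ax":-1.43,"ay":6.85,"az":0,"gripper":255},{"dx":0,"dy":0,"dz":0,"ax":0,"ay":0,"az":0,"gripper":255}]' 50
cat > m.py <<'E'
from k import *
np.set_printoptions(precision=4,suppress=True)
st=manip.state(); print(st['qpos'].round(1),st['tool_pos'],st['ee_rot'],st['ft_force'])
c,C=rest(); Rt=np.c_[C[:,1],C[:,0],-C[:,2]]
tcp=c+C@[0,.0263,.028]
R=Ro.from_euler('xyz',st['ee_rot'],degrees=True)
print('rot needed',np.degrees((Ro.from_matrix(Rt)*R.inv()).as_rotvec()))
print('delta cover axes x,y,z mm',(C.T@(st['tool_pos']-tcp))*1000, 'world cm to tcp',(tcp-st['tool_pos'])*100)
print('xc',C[:,0],'zc',C[:,2])
E
python3 m.py
```

```text
time: 8.9
tool_pos: [0.6385, -0.0409, 0.2336]
ee_rot: [144.7, 0.7, -77.4]
ft_force: [0.4, 0.7, -3.9]
finger_gap: 0.0074
grip_force: 49.9
[ -8.2  48.3  52.  -12.3 112.9 157.5] [ 0.6385 -0.0409  0.2336] [144.6685   0.7262 -77.3539] [ 0.3874  0.6953 -3.8838]
rot needed [-0.6395 -0.4777 -0.8482]
delta cover axes x,y,z mm [ 60.1368  -3.2364 140.2847] world cm to tcp [ -2.9882  -0.9549 -14.9408]
xc [-0.8018 -0.1675  0.5736] zc [0.5615 0.1173 0.8192]
```

```bash
python3 -m jog '[{"dx":-0.45,"dy":-0.15,"dz":-2.1,"ax":0,"ay":0,"az":0,"gripper":255},{"dx":-0.45,"dy":-0.15,"dz":-2.1,"ax":0,"ay":0,"az":0,"gripper":255},{"dx":-0.45,"dy":-0.15,"dz":-2.1,"ax":-0.5,"ay":-0.4,"az":0,"gripper":255},{"dx":-0.45,"dy":-0.15,"dz":-2.1,"ax":0,"ay":0,"az":0,"gripper":255},{"dx":-0.45,"dy":-0.15,"dz":-2.1,"ax":0,"ay":0,"az":0,"gripper":255},{"dx":-0.45,"dy":-0.15,"dz":-2.1,"ax":0,"ay":0,"az":0,"gripper":255},{"dx":0,"dy":0,"dz":0,"ax":0,"ay":0,"az":0,"gripper":255}]' 50
python3 m.py; python3 - <<'E'
from h import *
t=grab('top','t3.png');s=grab('side','s3.png')
a=cv2.resize(t[170:270,280:400],(420,350));b=cv2.resize(s[205:305,280:380],(350,350))
cv2.imwrite('pics/c3.png',np.hstack([a,b])[:,:,::-1])
E
```

```text
time: 9.6
tool_pos: [0.6078, -0.0504, 0.1119]
ee_rot: [145.1, 0.1, -77.5]
ft_force: [-0.6, -0.0, -3.6]
finger_gap: 0.0075
grip_force: 49.9
[ -9.2  52.4  63.  -12.2  97.5 160.3] [ 0.6078 -0.0504  0.1119] [145.0636   0.138  -77.4738] [-0.5656 -0.0228 -3.5542]
rot needed [-0.1483  0.0331 -0.7261]
delta cover axes x,y,z mm [16.4993 -0.2026 22.2771] world cm to tcp [ 0.0764 -0.0047 -2.7712]
xc [-0.8018 -0.1675  0.5736] zc [0.5615 0.1173 0.8192]
```

View pics/c3.png

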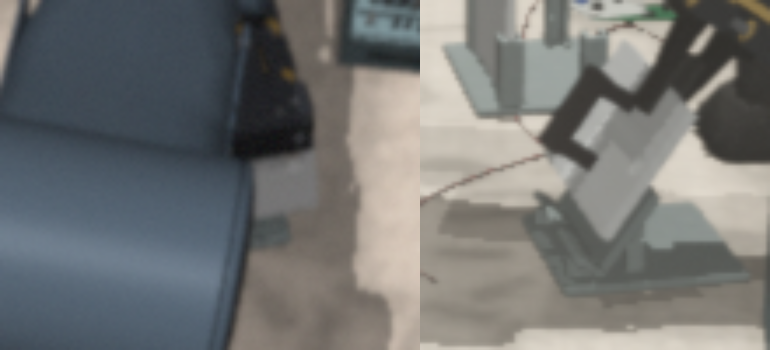

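The side crop shows the cover parallel to and just in front of the sloping face, handle outward, with its lower edge above the ledge. I'll go in now.

```bash
python3 -m jog '[{"dx":0.06,"dy":0,"dz":-0.7,"ax":0,"ay":0,"az":0,"gripper":255},{"dx":0.06,"dy":0,"dz":-0.7,"ax":0,"ay":0,"az":0,"gripper":255},{"dx":0.06,"dy":0,"dz":-0.7,"ax":0,"ay":0,"az":0,"gripper":255},{"dx":0,"dy":0,"dz":0,"ax":0,"ay":0,"az":0,"gripper":255}]' 50; python3 m.py
```

```text
time: 10.1
tool_pos: [0.6121, -0.0504, 0.0924]
ee_rot: [145.2, 0.0, -77.4]
ft_force: [0.2, 0.5, -3.5]
finger_gap: 0.0076
grip_force: 49.9
[ -9.1  53.9  62.7 -12.2  96.1 160.6] [ 0.6121 -0.0504  0.0924] [145.2184   0.0159 -77.4264] [ 0.1931  0.4753 -3.4614]
rot needed [-0.0617  0.2101 -0.7735]
delta cover axes x,y,z mm [1.8794 0.6747 8.6116] world cm to tcp [-0.3466 -0.0035 -0.8132]
xc [-0.8018 -0.1675  0.5736] zc [0.5615 0.1173 0.8192]
```

```bash
python3 -m jog '[{"dx":-0.11,"dy":-0.02,"dz":-0.16,"ax":0,"ay":0,"az":0,"gripper":255},{"dx":-0.11,"dy":-0.02,"dz":-0.16,"ax":0,"ay":0,"az":0,"gripper":255},{"dx":0,"dy":0,"dz":0,"ax":0,"ay":0,"az":0,"gripper":255}]' 50; python3 m.py
```

```text
time: 10.4
tool_pos: [0.6101, -0.051, 0.0903]
ee_rot: [145.3, -0.0, -77.4]
ft_force: [0.3, -0.2, -2.5]
finger_gap: 0.0071
grip_force: 49.9
[ -9.1  53.9  63.1 -12.2  95.6 160.7] [ 0.6101 -0.051   0.0903] [145.2719  -0.023  -77.434 ] [ 0.2858 -0.1554 -2.4894]
rot needed [-0.0349  0.2707 -0.766 ]
delta cover axes x,y,z mm [2.3785 0.8803 5.6888] world cm to tcp [-0.1467  0.0593 -0.6024]
xc [-0.8018 -0.1675  0.5736] zc [0.5615 0.1173 0.8192]
```

Continue down the slope in small steps until the ledge shows in the force.

```bash
python3 -m jog '[{"dx":-0.11,"dy":-0.02,"dz":-0.16,"ax":0,"ay":0,"az":0,"gripper":255},{"dx":-0.11,"dy":-0.02,"dz":-0.16,"ax":0,"ay":0,"az":0,"gripper":255}]' 50; python3 -m jog '[{"dx":0,"dy":0,"dz":0,"ax":0,"ay":0,"az":0,"gripper":255}]';python3 -m jog '[{"dx":-0.08,"dy":-0.02,"dz":-0.12,"ax":0,"ay":0,"az":0,"gripper":255},{"dx":0,"dy":0,"dz":0,"ax":0,"ay":0,"az":0,"gripper":255}]'; python3 m.py
```

```text
time: 10.6
tool_pos: [0.6082, -0.0514, 0.0872]
ee_rot: [145.3, -0.0, -77.4]
ft_force: [0.2, -0.6, -3.3]
finger_gap: 0.0076
grip_force: 49.9
time: 10.7
tool_pos: [0.608, -0.0514, 0.0871]
ee_rot: [145.3, -0.0, -77.4]
ft_force: [0.3, 0.3, -3.6]
finger_gap: 0.0074
grip_force: 49.9
time: 10.9
tool_pos: [0.608, -0.0518, 0.0867]
ee_rot: [145.4, -0.1, -77.4]
ft_force: [1.4, -1.0, 0.3]
finger_gap: 0.0075
grip_force: 49.9
[ -9.2  53.9  63.7 -12.3  94.9 160.8] [ 0.608  -0.0518  0.0867] [145.3788  -0.0631 -77.4415] [ 1.3828 -1.0486  0.2607]
rot needed [-0.0182  0.3836 -0.7587]
delta cover axes x,y,z mm [2.1685 1.2076 1.5082] world cm to tcp [ 0.0645  0.1368 -0.2479]
xc [-0.8018 -0.1675  0.5736] zc [0.5615 0.1173 0.8192]
```

Ledge contact shows as a force change of about 4 N. Now press lightly against the face, about 2 mm.

```bash
python3 -m jog '[{"dx":0.08,"dy":0.02,"dz":-0.06,"ax":0,"ay":0,"az":0,"gripper":255},{"dx":0,"dy":0,"dz":0,"ax":0,"ay":0,"az":0,"gripper":255}]' 50; python3 -m jog '[{"dx":0.08,"dy":0.02,"dz":-0.06,"ax":0,"ay":0,"az":0,"gripper":255},{"dx":0,"dy":0,"dz":0,"ax":0,"ay":0,"az":0,"gripper":255}]'; python3 m.py
```

```text
time: 11.1
tool_pos: [0.6085, -0.0517, 0.0862]
ee_rot: [145.3, -0.1, -77.4]
ft_force: [2.6, -1.8, 3.1]
finger_gap: 0.0075
grip_force: 50.0
time: 11.3
tool_pos: [0.609, -0.0517, 0.0857]
ee_rot: [145.3, -0.1, -77.4]
ft_force: [2.8, -1.5, 4.9]
finger_gap: 0.0078
grip_force: 50.0
[ -9.2  54.1  63.4 -12.3  95.1 160.8] [ 0.609  -0.0517  0.0857] [145.256   -0.0808 -77.4157] [ 2.8207 -1.4998  4.9154]
rot needed [ 0.0249  0.2673 -0.7845]
delta cover axes x,y,z mm [0.741  1.3214 1.238 ] world cm to tcp [-0.0371  0.1272 -0.1439]
xc [-0.8018 -0.1675  0.5736] zc [0.5615 0.1173 0.8192]
```

```bash
python3 -m jog '[{"dx":0.1,"dy":0.02,"dz":-0.04,"ax":0,"ay":0,"az":0,"gripper":255},{"dx":0,"dy":0,"dz":0,"ax":0,"ay":0,"az":0,"gripper":255}]' 50; python3 -m jog '[{"dx":0,"dy":0,"dz":0,"ax":0,"ay":0,"az":0,"gripper":200},{"dx":0,"dy":0,"dz":0,"ax":0,"ay":0,"az":0,"gripper":180},{"dx":0,"dy":0,"dz":0,"ax":0,"ay":0,"az":0,"gripper":180},{"dx":0,"dy":0,"dz":0,"ax":0,"ay":0,"az":0,"gripper":180},{"dx":0,"dy":0,"dz":0,"ax":0,"ay":0,"az":0,"gripper":180}]'; python3 m.py
```

```text
time: 11.5
tool_pos: [0.6094, -0.0515, 0.0854]
ee_rot: [145.2, -0.1, -77.4]
ft_force: [1.4, -2.0, 5.8]
finger_gap: 0.0073
grip_force: 50.1
time: 12.0
tool_pos: [0.6097, -0.0508, 0.084]
ee_rot: [145.3, -0.0, -77.4]
ft_force: [-0.2, -0.4, 0.8]
finger_gap: 0.0251
grip_force: 0.0
[ -9.1  54.3  63.3 -12.2  95.1 160.8] [ 0.6097 -0.0508  0.084 ] [145.2635  -0.0091 -77.4288] [-0.2026 -0.4246  0.7626]
rot needed [-0.0467  0.2595 -0.7713]
delta cover axes x,y,z mm [-0.9304  0.5827  0.3896] world cm to tcp [-0.1084  0.0369  0.0215]
xc [-0.8018 -0.1675  0.5736] zc [0.5615 0.1173 0.8192]
```

```bash
python3 -m jog '[{"dx":0.56,"dy":0.12,"dz":0.82,"ax":0,"ay":0,"az":0,"gripper":180},{"dx":0.84,"dy":0.18,"dz":1.23,"ax":0,"ay":0,"az":0,"gripper":180},{"dx":1.12,"dy":0.24,"dz":1.64,"ax":0,"ay":0,"az":0,"gripper":180},{"dx":1.12,"dy":0.24,"dz":1.64,"ax":0,"ay":0,"az":0,"gripper":180},{"dx":1.12,"dy":0.24,"dz":1.64,"ax":0,"ay":0,"az":0,"gripper":180},{"dx":0,"dy":0.24,"dz":4,"ax":0,"ay":0,"az":0,"gripper":180},{"dx":0,"dy":0,"dz":4,"ax":0,"ay":0,"az":0,"gripper":180},{"dx":0,"dy":0,"dz":4,"ax":0,"ay":0,"az":0,"gripper":180},{"dx":0,"dy":0,"dz":0,"ax":0,"ay":0,"az":0,"gripper":180}]' ; python3 m.py; python3 - <<'E'
from h import *
t=grab('top','t4.png');s=grab('side','s4.png')
a=cv2.resize(t[170:270,280:400],(420,350));b=cv2.resize(s[205:305,280:380],(350,350))
cv2.imwrite('pics/c4.png',np.hstack([a,b])[:,:,::-1])
E
```

```text
time: 12.9
tool_pos: [0.6604, -0.0386, 0.282]
ee_rot: [146.0, -0.3, -77.4]
ft_force: [1.4, 0.3, 0.9]
finger_gap: 0.0255
grip_force: 0.0
[ -7.7  47.6  45.5 -13.  118.4 156.9] [ 0.6604 -0.0386  0.282 ] [146.0358  -0.3482 -77.4411] [1.3673 0.3077 0.8972]
rot needed [ 0.1218  1.086  -0.762 ]
delta cover axes x,y,z mm [ 69.9281  -0.9925 192.4314] world cm to tcp [ -5.1767  -1.1829 -19.774 ]
xc [-0.8018 -0.1675  0.5736] zc [0.5615 0.1173 0.8192]
```

View pics/c4.png

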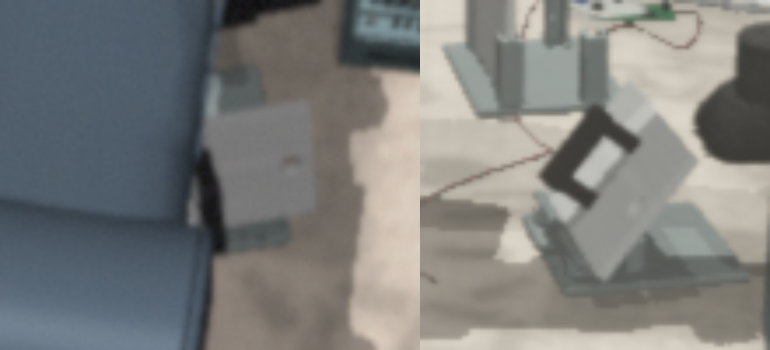

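The cover lies flat on the rest, handle outward and released; its right-hand hole shows at about top (363,217) and side (341,264). Next I triangulate it and work out the handle grasp.

```bash
cat > k2.py <<'E'
from k import *
D=[([-75.89,30.279,82.156,0,67.689,-10.23],[.2574,-.5687,.2216]),([23.178,33.665,71.8375,0,74.187,13.24],[.5764,.3675,.2435]),([23.178,43.822,79.244,0,57.119,13.236],[.5742,.3666,.0836]),
([-8.2,48.3,52.,-12.3,112.9,157.5],[.6385,-.0409,.2336]),([-9.1,54.3,63.3,-12.2,95.1,160.8],[.6097,-.0508,.084]),([-7.7,47.6,45.5,-13,118.4,156.9],[.6604,-.0386,.282])]
def fk2(q,p):
    a1,a2,b,e,h,d,L=p; q2,q23=np.radians(q[1]),np.radians(q[1]+q[2])
    r=a1+a2*np.sin(q2)+b*np.sin(q23)+e*np.cos(q23); z=h+a2*np.cos(q2)+b*np.cos(q23)-e*np.sin(q23)
    E=lambda a,v:Ro.from_euler(a,v,degrees=True)
    R=(E('z',q[0])*E('y',q[1]+q[2])*E('z',q[3])*E('y',q[4])*E('z',q[5]+90)).as_matrix()
    c,s=np.cos(np.radians(q[0])),np.sin(np.radians(q[0]))
    return np.array([r*c-d*s,r*s+d*c,z])+R[:,2]*L,R
g=least_squares(lambda p:np.concatenate([fk2(q,p)[0]-t for q,t in D]+[.01*(p-[0,.45,.4,0,.2,.11,.25])]),[0,.45,.4,0,.2,.11,.25]); P2=g.x
def ik2(p,R,q0):
    s=least_squares(lambda q:np.r_[(fk2(q,P2)[0]-p)*5,Ro.from_matrix(fk2(q,P2)[1].T@R).as_rotvec()],q0,bounds=([-176.7,-43.2,12.5,-82,0,-163.6],[176.7,126.2,140,262,151.7,163.6]),x_scale=30); return s.x.round(1),abs(s.fun).max()
E
python3 - <<'E'
from k2 import *
np.set_printoptions(precision=4,suppress=True)
print(P2,abs(g.fun).max())
c,C=rest()
print('hole tri',tri(('top',363.1,216.6),('side',341.4,264.1)),'exp',c+C@[.004,.06,0])
R=np.c_[C[:,2],C[:,1],-C[:,0]]
gr=c+C@[.018,0,0]; pre=c+C@[.108,0,0]
st=manip.state();R0=Ro.from_euler('xyz',st['ee_rot'],degrees=True)
print('pre',pre,'grasp',gr,'rot',np.degrees((Ro.from_matrix(R)*R0.inv()).as_rotvec()), 'eul',Ro.from_matrix(R).as_euler('xyz',degrees=True))
q0=[-15,20,90,0,20,65]
for x in(pre,gr): print(ik2(x,R,q0))
Rj=Ro.from_euler('xyz',[180,0,28.5],degrees=True).as_matrix(); print('jig',ik2(np.array([.5024,-.377,.044]),Rj,[-45,45,80,0,55,15]))
Rd=Ro.from_euler('xyz',[180,0,11.8],degrees=True); print('down rot from now',np.degrees((Rd*R0.inv()).as_rotvec()),'then',np.degrees((Ro.from_matrix(R)*Rd.inv()).as_rotvec()))
E
```

```text
[0.0002 0.5882 0.3912 0.1137 0.2738 0.1108 0.3058] 0.0013824356047517567
hole tri (array([ 0.5985, -0.0954,  0.0651]), np.float64(0.0005650586146937424)) exp [ 0.5966 -0.0873  0.0636]
pre [ 0.5009 -0.046   0.1232] grasp [ 0.5731 -0.031   0.0716] rot [ -2.4654 -70.7608  95.698 ] eul [180.  -55.   11.8]
(array([-44.2,  45.5, 140. , 125. ,  56.2, -94.3]), np.float64(0.03328819163005314))
(array([-33.2,  53.4, 132.5, 137.6,  59.2, -94.8]), np.float64(3.567635089873389e-10))
jig (array([-47. ,  43.8,  88.8,   0. ,  47.4,  14.5]), np.float64(1.6653345369377348e-14))
down rot from now [ 32.0856 -20.5466  86.3147] then [ 11.2473 -53.8377   0.    ]
```

```bash
python3 - <<'E'
from k2 import *
np.set_printoptions(precision=4,suppress=True)
c,C=rest()
print('exp px',proj('top',c+C@[.004,.06,0]),proj('side',c+C@[.004,.06,0]), 'corner', [(n,proj(n,c+C@[.004,.075,z])) for n in('top','side') for z in(.05,-.05)])
t=cv2.imread('pics/t4.png',0);s=cv2.imread('pics/s4.png',0)
print(t[211:223,355:372]);print(s[256:272,334:350])
for d in(20,30,40,45):
    a=np.radians(d); zt=-C[:,0]*np.cos(a)-C[:,2]*np.sin(a); R=np.c_[np.cross(C[:,1],zt),C[:,1],zt]
    G=c+C@[.036,0,0]
    for off in(.0,.08): print(d,off,ik2(G+zt*(.019-off),R,[-20,20,110,0,50,50]))
    Rj=Ro.from_euler('z',28.5,degrees=True).as_matrix(); J=np.c_[Rj[:,0],-Rj[:,1],-Rj[:,2]]  # cover z,y,-x
    zj=J[:,2]*np.cos(a)-J[:,0]*np.sin(a); R=np.c_[np.cross(J[:,1],zj),J[:,1],zj]
    print('  jig',ik2(np.array([.5024,-.377,.026+.04])+zj*.019+[0,0,.05],R,[-45,45,80,0,55,15]))
E
```

```text
exp px [359.5995 217.6283] [340.549  263.2823] corner [('top', array([365.0863, 201.813 ])), ('top', array([366.5371, 230.46  ])), ('side', array([355.1547, 248.1882])), ('side', array([329.6647, 283.1761]))]
[[120 121 120 120 119 120 118 119 120 121 122 120 120 120 113 107 107]
 [120 119 120 121 121 120 118 119 119 121 121 122 121 119 113 109 107]
 [120 121 119 121 120 121 119 120 120 119 120 122 120 120 113 110 110]
 [121 121 124 121 122 120 115 112 109 109 114 117 120 118 114 111 110]
 [124 122 122 121 120 115 106 100  96 101 105 115 119 119 113 110 110]
 [123 121 123 121 119 112 104 103 105 105 107 112 118 118 115 111 110]
 [122 121 121 121 118 113 113 114 118 117 116 118 119 118 115 112 110]
 [119 118 119 120 118 116 119 125 127 125 122 122 121 120 113 110 107]
 [119 118 119 120 120 119 123 127 129 125 122 118 120 121 115 106 106]
 [121 118 119 121 118 120 121 121 122 120 120 121 120 119 115 108 104]
 [121 120 119 119 120 120 120 120 119 121 120 120 118 120 115 111 106]
 [120 118 119 120 119 118 119 119 121 121 121 120 121 119 115 110 107]]
[[128 139 144 147 147 148 149 149 147 
[... 1469 characters left out ...]
]), np.float64(3.7643499428696714e-14))
  jig (array([-35.3,  46.8,  76.9, -28. ,  72.7,  38.6]), np.float64(1.4175452438004642e-09))
40 0.0 (array([-18.9,  36.5, 109.3,  20.3,  22.4,  41.3]), np.float64(1.016359774119735e-09))
40 0.08 (array([-20.2,  27. , 109.3,  15.1,  31.8,  45.9]), np.float64(1.1102230246251565e-15))
  jig (array([-32.3,  50.5,  73.3, -34.7,  80.5,  42.6]), np.float64(1.4581528305026745e-13))
45 0.0 (array([-17.5,  36.9, 105.8,  10.1,  28.9,  52.3]), np.float64(4.3326453535996734e-13))
45 0.08 (array([-18.3,  28.1, 104.8,   8. ,  38.7,  54.1]), np.float64(6.589467290625796e-12))
  jig (array([-31. ,  52.5,  71.5, -37.8,  84.4,  44.1]), np.float64(4.926614671774132e-12))
```

```bash
cat > m2.py <<'E'
from k2 import *
np.set_printoptions(precision=4,suppress=True)
c,C=rest(); c=c+C@[0,-.002,0]; a=np.radians(40); zt=-C[:,0]*np.cos(a)-C[:,2]*np.sin(a); R=np.c_[np.cross(C[:,1],zt),C[:,1],zt]
st=manip.state();R0=Ro.from_euler('xyz',st['ee_rot'],degrees=True)
G=c+C@[.036,0,0]; tg=G+zt*.019
print(st['qpos'].round(1),st['tool_pos'],'tgt',tg,'zt',zt,'err cm',(tg-st['tool_pos'])*100,'rot',np.degrees((Ro.from_matrix(R)*R0.inv()).as_rotvec()))
E
python3 m2.py
```

```text
[ -7.7  47.9  46.  -13.  118.2 156.9] [ 0.6583 -0.0382  0.2761] tgt [ 0.563  -0.031   0.0636] zt [ 0.2533  0.0529 -0.9659] err cm [ -9.5299   0.7241 -21.2462] rot [ 23.4198 -34.291   90.2951]
```

```bash
python3 -m jog '[{"dx":-1,"dy":0,"dz":0,"ax":1.95,"ay":-2.86,"az":7.52,"gripper":90},{"dx":-1,"dy":0,"dz":0,"ax":1.95,"ay":-2.86,"az":7.52,"gripper":90},{"dx":-1,"dy":0,"dz":-0.5,"ax":1.95,"ay":-2.86,"az":7.52,"gripper":90},{"dx":-1,"dy":0,"dz":-0.5,"ax":1.95,"ay":-2.86,"az":7.52,"gripper":90},{"dx":-1,"dy":0,"dz":-0.5,"ax":1.95,"ay":-2.86,"az":7.52,"gripper":90},{"dx":-1,"dy":0,"dz":-0.5,"ax":1.95,"ay":-2.86,"az":7.52,"gripper":90},{"dx":-1,"dy":0,"dz":-0.5,"ax":1.95,"ay":-2.86,"az":7.52,"gripper":90},{"dx":-1,"dy":0,"dz":-0.5,"ax":1.95,"ay":-2.86,"az":7.52,"gripper":90},{"dx":-1,"dy":0,"dz":-0.5,"ax":1.95,"ay":-2.86,"az":7.52,"gripper":90},{"dx":-1,"dy":0,"dz":-0.5,"ax":1.95,"ay":-2.86,"az":7.52,"gripper":90},{"dx":-1,"dy":0,"dz":-0.5,"ax":1.95,"ay":-2.86,"az":7.52,"gripper":90},{"dx":-1,"dy":0,"dz":-0.5,"ax":1.95,"ay":-2.86,"az":7.52,"gripper":90}]'; python3 m2.py
```

```text
time: 14.2
tool_pos: [0.5378, -0.0373, 0.2235]
ee_rot: [179.7, -14.0, 10.2]
ft_force: [-0.0, -0.6, 0.5]
finger_gap: 0.0563
grip_force: 0.0
[-19.7  18.8 104.6   9.5  44.7  54.1] [ 0.5378 -0.0373  0.2235] tgt [ 0.563  -0.031   0.0636] zt [ 0.2533  0.0529 -0.9659] err cm [  2.5264   0.6262 -15.9916] rot [ 0.502  -0.9458  1.6543]
```

```bash
python3 -m jog '[{"dx":0.2,"dy":0.06,"dz":-2,"ax":0.5,"ay":-0.9,"az":1.6,"gripper":90},{"dx":0.2,"dy":0.06,"dz":-2,"ax":0,"ay":0,"az":0,"gripper":90},{"dx":0.2,"dy":0.06,"dz":-2,"ax":0,"ay":0,"az":0,"gripper":90},{"dx":0.2,"dy":0.06,"dz":-2,"ax":0,"ay":0,"az":0,"gripper":90},{"dx":0.2,"dy":0.06,"dz":-2.2,"ax":0,"ay":0,"az":0,"gripper":90},{"dx":0.25,"dy":0.05,"dz":-1,"ax":0,"ay":0,"az":0,"gripper":90},{"dx":0.25,"dy":0.05,"dz":-1,"ax":0,"ay":0,"az":0,"gripper":90},{"dx":0.25,"dy":0.05,"dz":-1,"ax":0,"ay":0,"az":0,"gripper":90},{"dx":0,"dy":0,"dz":0,"ax":0,"ay":0,"az":0,"gripper":90}]'; python3 m2.py;  python3 - <<'E'
from h import *
t=grab('top','t5.png');s=grab('side','s5.png')
a=cv2.resize(t[170:270,280:400],(420,350));b=cv2.resize(s[205:305,280:380],(350,350))
cv2.imwrite('pics/c5.png',np.hstack([a,b])[:,:,::-1])
E
```

```text
time: 15.1
tool_pos: [0.5573, -0.0334, 0.092]
ee_rot: [179.9, -14.9, 11.5]
ft_force: [0.5, 0.8, 0.3]
finger_gap: 0.0565
grip_force: 0.0
[-19.1  33.1 109.3  17.5  25.7  44.4] [ 0.5573 -0.0334  0.092 ] tgt [ 0.563  -0.031   0.0636] zt [ 0.2533  0.0529 -0.9659] err cm [ 0.5719  0.2374 -2.8392] rot [ 0.078  -0.0363  0.3195]
```

View pics/c5.png

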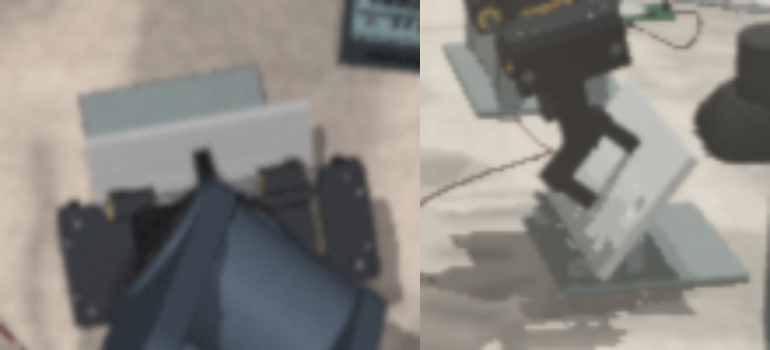

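The top crop shows the fingers straddling the handle, which sits at about crop (205,165), and the plate's top edge from (87,140) to (310,105). That was my tenth picture, so I work from numbers from here on. First, the cover's offset along y.

```bash
python3 - <<'E'
from k2 import *
np.set_printoptions(precision=4,suppress=True)
c,C=rest()
L=np.array([280+87/3.5,170+140/3.5]);Rr=np.array([280+310/3.5,170+105/3.5])
print('meas',L,Rr,'exp',proj('top',c+C@[.004,-.075,.05]),proj('top',c+C@[.004,.075,.05]))
z=(c+C@[.004,0,.05])[2]; a,b=onz('top',*L,z),onz('top',*Rr,z); print(a,b,np.linalg.norm(a-b),'mid in cover axes',C.T@((a+b)/2-c),'dir yaw',np.degrees(np.arctan2(*(b-a)[[1,0]]))+90)
# rest back corners again
for p in [(280+78/3.5,170+95/3.5),(280+262/3.5,170+65/3.5)]:print(onz('top',*p,.008))
E
```

```text
meas [304.8571 210.    ] [368.5714 200.    ] exp [300.8725 213.1635] [365.0863 201.813 ]
[0.6046 0.0418 0.1046] [ 0.6322 -0.1041  0.1046] 0.14843771056702842 mid in cover axes [0.0006 0.0095 0.0524] dir yaw 10.689221941235758
[0.6516 0.051  0.008 ]
[ 0.6769 -0.0784  0.008 ]
```

```bash
python3 -m jog '[{"dx":0.2,"dy":0.02,"dz":-0.9,"ax":0,"ay":0,"az":0,"gripper":90},{"dx":0.2,"dy":0.02,"dz":-0.9,"ax":0,"ay":0,"az":0,"gripper":90},{"dx":0.2,"dy":0.02,"dz":-0.9,"ax":0,"ay":0,"az":0,"gripper":90},{"dx":0,"dy":0,"dz":0,"ax":0,"ay":0,"az":0,"gripper":150},{"dx":0,"dy":0,"dz":0,"ax":0,"ay":0,"az":0,"gripper":170},{"dx":0,"dy":0,"dz":0,"ax":0,"ay":0,"az":0,"gripper":180},{"dx":0,"dy":0,"dz":0,"ax":0,"ay":0,"az":0,"gripper":190},{"dx":0,"dy":0,"dz":0,"ax":0,"ay":0,"az":0,"gripper":200},{"dx":0,"dy":0,"dz":0,"ax":0,"ay":0,"az":0,"gripper":210},{"dx":0,"dy":0,"dz":0,"ax":0,"ay":0,"az":0,"gripper":220},{"dx":0,"dy":0,"dz":0,"ax":0,"ay":0,"az":0,"gripper":220}]' 10; python3 m2.py
```

```text
time: 16.3
tool_pos: [0.5637, -0.0336, 0.0662]
ee_rot: [179.8, -15.1, 11.5]
ft_force: [-1.7, -4.4, 1.2]
finger_gap: 0.0142
grip_force: 10.0
[-18.8  36.2 109.3  19.6  22.5  42.3] [ 0.5637 -0.0336  0.0662] tgt [ 0.563  -0.031   0.0636] zt [ 0.2533  0.0529 -0.9659] err cm [-0.0615  0.2614 -0.2626] rot [0.1644 0.0911 0.3349]
```

Slid to centre and gripped (gap 14.2 mm). Release so it lies free and centred on the rest, then check.

```bash
python3 -m jog '[{"dx":0,"dy":0,"dz":0,"ax":0,"ay":0,"az":0,"gripper":170},{"dx":0,"dy":0,"dz":0,"ax":0,"ay":0,"az":0,"gripper":160},{"dx":0,"dy":0,"dz":0,"ax":0,"ay":0,"az":0,"gripper":160},{"dx":0,"dy":0,"dz":0,"ax":0,"ay":0,"az":0,"gripper":160},{"dx":0,"dy":0,"dz":0,"ax":0,"ay":0,"az":0,"gripper":160},{"dx":0,"dy":0,"dz":0,"ax":0,"ay":0,"az":0,"gripper":160},{"dx":0,"dy":0,"dz":0,"ax":0,"ay":0,"az":0,"gripper":160},{"dx":0,"dy":0,"dz":0,"ax":0,"ay":0,"az":0,"gripper":160}]' 10; python3 - <<'E'
from k2 import *
np.set_printoptions(precision=4,suppress=True,linewidth=250)
c,C=rest()
t=grab('top','t6.png');s=grab('side','s6.png')
e=[proj('top',c+C@[.004,y,z]) for y in(-.075,.075) for z in(.05,.0)]; print(e)
g=cv2.cvtColor(t,cv2.COLOR_RGB2GRAY)
for r in (204,206,208): print(r,g[r,355:378])
for r in (214,217): print(r,g[r,295:315])
for col in (305,315,345,355,360): print('col',col,g[193:222,col])
gs=cv2.cvtColor(s,cv2.COLOR_RGB2GRAY); print([proj('side',c+C@[.004,.075,z]) for z in(.05,-.05)], [proj('side',c+C@[-.004,.075,z]) for z in(.05,-.05)])
for r in (255,262,270): print('s',r,gs[r,325:365])
E
```

```text
time: 17.1
tool_pos: [0.5634, -0.0329, 0.066]
ee_rot: [179.9, -15.0, 11.5]
ft_force: [0.4, -0.5, 0.0]
finger_gap: 0.0325
grip_force: 0.0
[array([300.8725, 213.1635]), array([303.3553, 227.6079]), array([365.0863, 201.813 ]), array([365.8312, 216.5226])]
204 [161 160 160 160 159 160 160 160 157 160 160 159 160 164 162 161 160 157 155 156 156 157 159]
206 [159 160 160 160 160 159 158 159 159 161 160 155 143 142 139 135 148 156 155 153 154 154 155]
208 [159 160 159 159 159 161 160 159 159 159 159 151 124 108 106 109 121 147 153 154 155 156 158]
214 [176 181 185 189 188 188 183 173 165 163 162 163 162 162 163 163 163 161 161 160]
217 [174 181 187 189 191 192 189 175 167 162 161 162 162 163 163 161 161 162 161 163]
col 305 [199 200 194 172 147 142 144 143 143 144 142 142 141 140 143 151 165 175 174 166 163 162 163 160 161 162 163 162 161]
col 315 [179 164 147 145 144 144 144 145 144 142 143 142 142 148 161 176 176 168 161 161 162 161 160 162 162 160 159 159 160]
col 345 [140 139 139 139 138 138 139 141 147 164 178 175 166 160 160 158 159 159 158 159 158 159 158 160 163 162 155 130  90]
co
[... 171 characters left out ...]
8 162 160 159 159 159 161 159 159 157 158 158 147 120  94  84  79  80  83  76]
[array([355.1547, 248.1882]), array([329.6647, 283.1761])] [array([357.8331, 249.8766]), array([332.3688, 284.7657])]
s 255 [ 58  59  58  59  65  70 102 153 147 135 150 176 189 192 193 193 192 191 190 189 189 190 190 190 190 186 172 159 155 161 188 206 209 210 211 211 209 209 208 206]
s 262 [ 84  66  62  79 113 126 136 160 172 173 173 174 175 184 189 180 161 154 173 186 180 165 156 155 173 193 200 197 196 197 192 192 199 209 215 216 218 218 218 217]
s 270 [127 128 127 129 129 129 135 131 132 142 144 138 164 171 163 156 154 150 137 137 141 142 142 145 155 159 160 161 159 159 160 160 160 160 160 160 160 162 165 180]
```

The cover is now within about 3 mm of its place on the rest and lies free. Grip the handle firmly and lift.

```bash
python3 -m jog '[{"dx":0,"dy":0,"dz":0,"ax":0,"ay":0,"az":0,"gripper":255},{"dx":0,"dy":0,"dz":0,"ax":0,"ay":0,"az":0,"gripper":255},{"dx":0,"dy":0,"dz":0,"ax":0,"ay":0,"az":0,"gripper":255},{"dx":0,"dy":0,"dz":0,"ax":0,"ay":0,"az":0,"gripper":255},{"dx":-0.3,"dy":0,"dz":0.4,"ax":0,"ay":0,"az":0,"gripper":255},{"dx":-0.3,"dy":0,"dz":1,"ax":0,"ay":0,"az":0,"gripper":255},{"dx":-0.2,"dy":0,"dz":2,"ax":0,"ay":0,"az":0,"gripper":255},{"dx":0,"dy":0,"dz":2,"ax":0,"ay":0,"az":0,"gripper":255},{"dx":0,"dy":0,"dz":2.5,"ax":0,"ay":0,"az":0,"gripper":255},{"dx":0,"dy":0,"dz":2.5,"ax":0,"ay":0,"az":0,"gripper":255},{"dx":0,"dy":0,"dz":2.5,"ax":0,"ay":0,"az":0,"gripper":255},{"dx":0,"dy":0,"dz":0,"ax":0,"ay":0,"az":0,"gripper":255}]' 55; python3 m2.py
```

```text
time: 18.4
tool_pos: [0.5571, -0.0335, 0.1987]
ee_rot: [179.6, -15.4, 11.6]
ft_force: [1.8, -0.3, -3.4]
finger_gap: 0.0136
grip_force: 55.0
[-19.1  22.1 104.7  11.6  40.3  51.4] [ 0.5571 -0.0335  0.1987] tgt [ 0.563  -0.031   0.0636] zt [ 0.2533  0.0529 -0.9659] err cm [  0.5941   0.2492 -13.5147] rot [0.2597 0.4546 0.322 ]
```

```bash
cat > m3.py <<'E'
from k2 import *
import sys
np.set_printoptions(precision=4,suppress=True,linewidth=200)
E=lambda e:Ro.from_euler('xyz',e,degrees=True).as_matrix()
c,C=rest(yaw=11.5)
Rg=E([179.9,-15.0,11.5]); tg=np.array([.5634,-.0329,.066])
Rct=C.T@Rg            # tool in cover
pct=C.T@(tg-c)        # tcp in cover, from plate centre
pct[1]=0
JO=np.array([.5024,-.377]); JY=28.5
def jig(h=0,dz=0,dy=0):
    a=E([0,0,JY]); Cj=np.c_[a[:,2],-a[:,1],a[:,0]]
    o=np.array([*JO,.026+.004+h])
    p=pct+[0,dy,dz]
    return o,Cj,o+Cj@p,Cj@Rct
st=manip.state();R0=E(st['ee_rot'])
Cn=R0@Rct.T; cn=st['tool_pos']-Cn@pct
if __name__=='__main__':
    h=float(sys.argv[1]); o,Cj,t,R=jig(h)
    print(st['qpos'].round(1),'tcp in cover',pct,'ft',st['ft_force'])
    print('tgt',t,Ro.from_matrix(R).as_euler('xyz',degrees=True),'err cm',(t-st['tool_pos'])*100,'rot',np.degrees(Ro.from_matrix(R@R0.T).as_rotvec()))
    print('cover centre',cn,'xc',Cn[:,0])
    print('ik',ik2(t,R,[-32,50,73,-34,80,43]))
E
python3 m3.py 0.06; python3 m3.py 0
```

```text
[-19.1  22.1 104.7  11.6  40.3  51.4] tcp in cover [ 0.0228  0.     -0.0103] ft [ 1.8138 -0.3045 -3.4299]
tgt [ 0.4934 -0.3819  0.1128] [179.9  40.   28.5] err cm [ -6.3712 -34.8396  -8.5894] rot [-18.7943  52.3066  15.5274]
cover centre [ 0.5812 -0.0286  0.1942] xc [-0.807  -0.1617  0.5679]
ik (array([-32.2,  49.7,  73. , -34.6,  81.4,  42.1]), np.float64(6.169786903598151e-12))
[-19.1  22.1 104.7  11.6  40.3  51.4] tcp in cover [ 0.0228  0.     -0.0103] ft [ 1.8138 -0.3045 -3.4299]
tgt [ 0.4934 -0.3819  0.0528] [179.9  40.   28.5] err cm [ -6.3712 -34.8396 -14.5894] rot [-18.7943  52.3066  15.5274]
cover centre [ 0.5812 -0.0286  0.1942] xc [-0.807  -0.1617  0.5679]
ik (array([-32.2,  54.3,  73.6, -35.1,  77.1,  45.1]), np.float64(2.8949065367100957e-13))
```

```bash
python3 -m jog '[{"dx":-0.53,"dy":-2.9,"dz":0.3,"ax":-1.57,"ay":4.36,"az":1.29,"gripper":255},{"dx":-0.53,"dy":-2.9,"dz":0,"ax":-1.57,"ay":4.36,"az":1.29,"gripper":255},{"dx":-0.53,"dy":-2.9,"dz":0,"ax":-1.57,"ay":4.36,"az":1.29,"gripper":255},{"dx":-0.53,"dy":-2.9,"dz":0,"ax":-1.57,"ay":4.36,"az":1.29,"gripper":255},{"dx":-0.53,"dy":-2.9,"dz":0,"ax":-1.57,"ay":4.36,"az":1.29,"gripper":255},{"dx":-0.53,"dy":-2.9,"dz":0,"ax":-1.57,"ay":4.36,"az":1.29,"gripper":255},{"dx":-0.53,"dy":-2.9,"dz":0,"ax":-1.57,"ay":4.36,"az":1.29,"gripper":255},{"dx":-0.53,"dy":-2.9,"dz":0,"ax":-1.57,"ay":4.36,"az":1.29,"gripper":255},{"dx":-0.53,"dy":-2.9,"dz":0,"ax":-1.57,"ay":4.36,"az":1.29,"gripper":255},{"dx":-0.53,"dy":-2.9,"dz":-1,"ax":-1.57,"ay":4.36,"az":1.29,"gripper":255},{"dx":-0.53,"dy":-2.9,"dz":-1,"ax":-1.57,"ay":4.36,"az":1.29,"gripper":255},{"dx":-0.53,"dy":-2.9,"dz":-1,"ax":-1.57,"ay":4.36,"az":1.29,"gripper":255}]' 55; python3 m3.py 0.05
```

```text
time: 19.6
tool_pos: [0.4915, -0.3814, 0.1656]
ee_rot: [-179.8, 40.5, 28.6]
ft_force: [-0.1, -0.5, -3.1]
finger_gap: 0.0134
grip_force: 55.0
[-32.1  46.1  71.7 -34.5  85.9  39.3] tcp in cover [ 0.0228  0.     -0.0103] ft [-0.1299 -0.5011 -3.1364]
tgt [ 0.4934 -0.3819  0.1028] [179.9  40.   28.5] err cm [ 0.1887 -0.0509 -6.2782] rot [ 0.0255 -0.5428  0.1189]
cover centre [ 0.5003 -0.3765  0.1427] xc [0.0095 0.0004 1.    ]
ik (array([-32.2,  50.5,  73.1, -34.7,  80.6,  42.6]), np.float64(3.269606807521086e-13))
```

```bash
python3 -m jog '[{"dx":0.1,"dy":0,"dz":-1.6,"ax":0,"ay":-0.5,"az":0.1,"gripper":255},{"dx":0.1,"dy":-0.05,"dz":-1.6,"ax":0,"ay":0,"az":0,"gripper":255},{"dx":0,"dy":0,"dz":-1.6,"ax":0,"ay":0,"az":0,"gripper":255},{"dx":0,"dy":0,"dz":-1.6,"ax":0,"ay":0,"az":0,"gripper":255},{"dx":0,"dy":0,"dz":0,"ax":0,"ay":0,"az":0,"gripper":255},{"dx":0,"dy":0,"dz":0,"ax":0,"ay":0,"az":0,"gripper":255}]' 55; python3 m3.py 0.045; python3 - <<'E'
from m3 import *
t=grab('top','t7.png');s=grab('side','s7.png')
for n,im in(('top',t),('side',s)):
    print(n,'cam exp: ',{k:proj(n,cn+Cn@p).round(1) for k,p in dict(bh=(.004,.06,0),sh=(.004,-.06,0),c1=(.004,.075,.05),c2=(.004,.075,-.05),c3=(.004,-.075,.05),c4=(.004,-.075,-.05)).items()})
    g=cv2.cvtColor(im,cv2.COLOR_RGB2GRAY)
    for p in ((.004,.06,0),(.004,-.06,0)):
        u=proj(n,cn+Cn@p).round().astype(int); print(u); print(g[u[1]-8:u[1]+9,u[0]-9:u[0]+10])
E
```

```text
time: 20.2
tool_pos: [0.4938, -0.3812, 0.1038]
ee_rot: [179.7, 40.0, 28.3]
ft_force: [-0.1, 0.0, -2.4]
finger_gap: 0.0132
grip_force: 55.0
[-32.1  50.4  73.1 -34.7  80.7  42.8] tcp in cover [ 0.0228  0.     -0.0103] ft [-0.1367  0.0036 -2.368 ]
tgt [ 0.4934 -0.3819  0.0978] [179.9  40.   28.5] err cm [-0.0384 -0.0737 -0.6   ] rot [0.1085 0.0674 0.081 ]
cover centre [ 0.5028 -0.3763  0.081 ] xc [-0.0012  0.0019  1.    ]
ik (array([-32.2,  50.8,  73.2, -34.7,  80.3,  42.9]), np.float64(9.775513731824503e-13))
top cam exp:  {'bh': array([507.3, 248.4]), 'sh': array([461.7, 271.8]), 'c1': array([502.5, 226.4]), 'c2': array([523.5, 264.8]), 'c3': array([445.7, 255.4]), 'c4': array([466.4, 294.2])}
[507 248]
[[ 88  76  65  57  51  49  46  47  45  48  46  47  49  52  64  86  98  98 101]
 [ 63  55  50  48  45  48  46  47  50  51  49  50  50  47  59  83  96 103 104]
 [ 49  48  47  49  46  46  47  49  49  50  49  46  47  44  55  82 100 108 110]
 [ 51  53  47  45  47  49  49  51  49  48  43  45  41  42  57  91 118 128 129]
 [ 63  64  57  49  49  49  48  47  46  44  43  41  42  49  74 113 139 14
[... 4507 characters left out ...]
60 167 169 170 164 156 115  73  61  61  61  61  60  59  60  60  59]
 [161 167 177 209 218 216 199 171 118  72  61  61  60  61  60  60  60  59  60]
 [177 210 220 225 226 225 221 207 160  96  64  61  61  60  60  59  59  60  63]
 [220 225 227 227 226 227 226 222 212 150  76  61  60  61  60  60  60  64  67]
 [227 227 227 227 226 226 226 226 220 162  86  61  60  60  60  59  64  97  82]
 [227 227 227 227 227 226 226 226 221 165  89  61  59  60  59  59  86 161 141]
 [227 227 227 227 227 226 226 226 221 165  88  61  60  59  60  60  90 177 205]
 [227 227 227 227 226 226 226 226 221 160  80  60  59  60  59  60  89 179 216]
 [226 226 227 227 226 226 226 227 221 159  79  60  60  60  60  59  90 176 212]]
```

The side image gives the hole centre at (317.5, 327.0) against the predicted (317.2, 327.1), so the held cover is where the model says, to about 0.5 mm. Next I refine the jig in the same side camera using the pins.

```bash
python3 - <<'E'
from h import *
np.set_printoptions(precision=4,suppress=True,linewidth=200)
s=cv2.imread('pics/side0.png',0);t=cv2.imread('pics/top0.png',0)
print(s[344:364,309:326]);print(s[316:332,279:293])
for j in((.5024,-.377),(.5022,-.3756)):
    y=np.radians(28.5); Y=np.array([-np.sin(y),np.cos(y)])
    for k in(-1,1):
        for z in(.044,.02):print(j,k,z,proj('side',[*(j+k*.06*Y),z]).round(2),proj('top',[*(j+k*.06*Y),z]).round(2))
E
```

```text
[[162 162 162 162 162 162 160 150 136 123 118 118 118 118 118 118 124]
 [162 162 162 162 162 162 162 161 157 139 123 118 117 118 118 122 150]
 [162 162 162 162 162 162 163 164 163 156 136 122 117 117 118 124 158]
 [162 163 162 162 162 161 167 178 174 150 134 122 118 118 117 118 130]
 [161 162 160 160 158 152 152 165 160 134 120 119 119 118 117 117 117]
 [159 157 144 137 126 129 143 155 153 139 123 119 118 119 118 117 111]
 [131 122 112 116 117 127 141 150 147 137 123 118 118 118 118 118 114]
 [117 116 114 116 116 126 138 144 142 135 123 118 117 117 118 118 117]
 [118 118 117 118 117 125 133 137 136 132 123 119 117 117 117 118 119]
 [118 118 119 119 117 124 130 134 133 130 121 118 118 117 117 118 118]
 [119 118 118 118 116 122 129 133 132 129 119 118 118 117 116 117 117]
 [118 119 118 118 116 121 129 133 132 127 118 118 118 118 117 117 117]
 [119 119 118 118 115 121 128 132 131 127 118 117 118 118 118 117 117]
 [120 120 118 118 116 121 129 132 130 125 115 117 119 119 119 118 117]
 [120 120 119 118 116 122 128 131 129 124 114 117 119 119 119 118 119]
 [119 120 119 119 116 122 128 131 1
[... 1025 characters left out ...]
19]
 [118 118 119 119 118 130 136 131 119 118 120 120 119 119]
 [119 120 119 118 117 129 135 131 116 117 119 119 119 120]
 [120 118 118 117 109 125 132 127 115 117 119 120 119 119]
 [120 119 118 117 103 105 108 107 114 117 119 120 119 119]]
(0.5024, -0.377) -1 0.044 [316.56 347.78] [501.9  250.11]
(0.5024, -0.377) -1 0.02 [316.29 359.47] [498.74 250.97]
(0.5024, -0.377) 1 0.044 [285.34 319.56] [457.72 272.88]
(0.5024, -0.377) 1 0.02 [285.32 330.49] [455.29 273.36]
(0.5022, -0.3756) -1 0.044 [316.42 347.38] [501.31 250.18]
(0.5022, -0.3756) -1 0.02 [316.16 359.05] [498.16 251.04]
(0.5022, -0.3756) 1 0.044 [285.24 319.21] [457.13 272.95]
(0.5022, -0.3756) 1 0.02 [285.23 330.13] [454.71 273.43]
```

The pins in the side view fit jig centre (0.5021, −0.3756) and yaw 28.5°. I'll use that and descend to just above the tips.

```bash
sed -i 's/^JO=.*/JO=np.array([.5021,-.3756]); JY=28.5/' m3.py; python3 m3.py 0.022 | grep -v ik
```

```text
[-32.1  50.3  73.1 -34.7  80.7  42.8] tcp in cover [ 0.0228  0.     -0.0103] ft [-0.081  -0.4488 -3.8053]
tgt [ 0.4931 -0.3805  0.0748] [179.9  40.   28.5] err cm [-0.1389  0.1214 -3.017 ] rot [0.1944 0.1974 0.0839]
cover centre [ 0.5036 -0.3769  0.0822] xc [-0.0034  0.0034  1.    ]
```

```bash
python3 -m jog '[{"dx":-0.06,"dy":0.05,"dz":-1,"ax":0.15,"ay":0.1,"az":0.1,"gripper":255},{"dx":-0.06,"dy":0.05,"dz":-1,"ax":0,"ay":0,"az":0,"gripper":255},{"dx":0,"dy":0,"dz":-0.9,"ax":0,"ay":0,"az":0,"gripper":255},{"dx":0,"dy":0,"dz":0,"ax":0,"ay":0,"az":0,"gripper":255},{"dx":0,"dy":0,"dz":0,"ax":0,"ay":0,"az":0,"gripper":255}]' 55; python3 m3.py 0.018| grep -v ik; python3 - <<'E'
from m3 import *
s=grab('side','s8.png'); g=cv2.cvtColor(s,cv2.COLOR_RGB2GRAY)
print(proj('side',cn+Cn@[.004,.06,0]).round(1),proj('side',cn+Cn@[.004,.075,.05]).round(1),proj('side',cn+Cn@[.004,.075,-.05]).round(1))
u=proj('side',cn+Cn@[.004,.06,0]).round().astype(int); print(u);print(g[u[1]-5:u[1]+10,u[0]-9:u[0]+10])
E
```

```text
time: 20.8
tool_pos: [0.4923, -0.3804, 0.0744]
ee_rot: [180.0, 40.0, 28.6]
ft_force: [-0.3, 0.4, -2.3]
finger_gap: 0.0134
grip_force: 55.0
[-32.1  52.5  73.7 -34.9  78.6  44.1] tcp in cover [ 0.0228  0.     -0.0103] ft [-0.2797  0.4452 -2.3001]
tgt [ 0.4931 -0.3805  0.0708] [179.9  40.   28.5] err cm [ 0.0766 -0.0131 -0.3581] rot [-0.0538 -0.0564  0.0114]
cover centre [ 0.5013 -0.3754  0.0516] xc [ 0.001  -0.0009  1.    ]
[316.  341.7] [344.3 338.7] [295.2 352.6]
[316 342]
[[221 216 210 183 160 156 157 157 158 158 158 157 156 155 154 154 154 155 151]
 [223 222 220 213 183 161 156 156 156 157 158 157 157 156 155 154 154 154 155]
 [223 223 222 221 213 184 161 157 158 158 159 159 158 157 156 156 154 155 162]
 [222 223 223 223 221 211 180 163 165 167 168 163 160 158 157 156 157 169 204]
 [222 222 223 223 222 208 181 160 157 159 163 161 160 159 158 157 163 201 218]
 [222 222 222 222 220 197 165 152 155 158 160 156 152 158 165 161 159 175 210]
 [223 223 222 222 221 206 182 165 161 161 163 160 160 188 207 185 163 160 177]
 [222 223 222 222 221 220 216 207 195 181 188 192 201 215 221 215 181 159 159]
 [222 222 223 223 222 222 222 221 219 217 217 217 218 220 219 208 175 156 153]
 [223 223 223 223 223 223 222 221 221 221 219 209 199 194 178 166 155 153 151]
 [224 223 223 222 221 220 218 209 198 194 178 165 161 159 153 151 151 151 151]
 [222 221 219 210 199 194 178 166 161 159 152 150 151 150 150 149 149 148 146]
 [199 187 175 166 161 159 153 151 151 150 149 150 149 146 145 135 121 109 106]
 [161 157 153 151 151 150 149 150 150 148 149 145 132 111  96  89  82  75  76]
 [151 150 149 148 147 146 146 144 145 146 143 134 120  91  74  71  71  70  70]]
```

```bash
python3 -m jog '[{"dx":0.07,"dy":0,"dz":-0.3,"ax":0,"ay":0,"az":0,"gripper":255},{"dx":0,"dy":0,"dz":-0.2,"ax":0,"ay":0,"az":0,"gripper":255},{"dx":0,"dy":0,"dz":0,"ax":0,"ay":0,"az":0,"gripper":255}]' 55;  python3 -m jog '[{"dx":0,"dy":0,"dz":-0.2,"ax":0,"ay":0,"az":0,"gripper":255},{"dx":0,"dy":0,"dz":0,"ax":0,"ay":0,"az":0,"gripper":255}]'; python3 -m jog '[{"dx":0,"dy":0,"dz":-0.2,"ax":0,"ay":0,"az":0,"gripper":255},{"dx":0,"dy":0,"dz":0,"ax":0,"ay":0,"az":0,"gripper":255}]'; python3 m3.py 0.0| grep -v ik; python3 -c "
from rig import manip; print(manip.state()['ft_torque'])"
```

```text
time: 21.15
tool_pos: [0.4933, -0.3804, 0.0699]
ee_rot: [179.9, 40.0, 28.5]
ft_force: [-0.3, 0.0, -4.2]
finger_gap: 0.0134
grip_force: 55.0
time: 21.35
tool_pos: [0.4932, -0.3804, 0.0678]
ee_rot: [179.9, 40.0, 28.5]
ft_force: [-0.2, -0.1, -2.4]
finger_gap: 0.0138
grip_force: 55.0
time: 21.55
tool_pos: [0.4932, -0.3803, 0.0657]
ee_rot: [180.0, 40.0, 28.5]
ft_force: [0.2, 0.4, -3.3]
finger_gap: 0.0134
grip_force: 55.0
[-32.1  53.2  73.6 -34.9  78.   44.6] tcp in cover [ 0.0228  0.     -0.0103] ft [ 0.1613  0.3644 -3.2583]
tgt [ 0.4931 -0.3805  0.0528] [179.9  40.   28.5] err cm [-0.0121 -0.0156 -1.2884] rot [-0.0469 -0.0058  0.0144]
cover centre [ 0.5022 -0.3754  0.0429] xc [ 0.0001 -0.0008  1.    ]
[ 0.39057059 -0.66839238 -0.01009534]
```

No contact at 5 mm below tip height, so the pins are in the holes. Continue down.

```bash
for i in 1; do python3 -m jog '[{"dx":0,"dy":0,"dz":-0.2,"ax":0,"ay":0,"az":0,"gripper":255},{"dx":0,"dy":0,"dz":0,"ax":0,"ay":0,"az":0,"gripper":255}]'; done; python3 -m jog '[{"dx":0,"dy":0,"dz":-0.2,"ax":0,"ay":0,"az":0,"gripper":255},{"dx":0,"dy":0,"dz":0,"ax":0,"ay":0,"az":0,"gripper":255}]'; python3 -m jog '[{"dx":0,"dy":0,"dz":-0.2,"ax":0,"ay":0,"az":0,"gripper":255},{"dx":0,"dy":0,"dz":0,"ax":0,"ay":0,"az":0,"gripper":255}]'; python3 m3.py 0.0| grep -v ik
```

```text
time: 21.75
tool_pos: [0.4932, -0.3804, 0.0637]
ee_rot: [179.9, 40.0, 28.5]
ft_force: [-0.3, 0.2, -2.9]
finger_gap: 0.0132
grip_force: 55.0
time: 21.95
tool_pos: [0.4933, -0.3804, 0.0617]
ee_rot: [179.9, 40.0, 28.5]
ft_force: [0.4, -0.3, -3.8]
finger_gap: 0.0135
grip_force: 55.0
time: 22.15
tool_pos: [0.4933, -0.3805, 0.0597]
ee_rot: [179.9, 40.0, 28.5]
ft_force: [-0.5, -0.1, -2.7]
finger_gap: 0.0136
grip_force: 55.0
[-32.1  53.7  73.7 -35.   77.6  44.9] tcp in cover [ 0.0228  0.     -0.0103] ft [-0.4917 -0.095  -2.7093]
tgt [ 0.4931 -0.3805  0.0528] [179.9  40.   28.5] err cm [-0.0185 -0.0017 -0.6901] rot [-0.0316  0.0024  0.0051]
cover centre [ 0.5023 -0.3756  0.0369] xc [-0.     -0.0006  1.    ]
```

```bash
python3 -m jog '[{"dx":0,"dy":0,"dz":-0.2,"ax":0,"ay":0,"az":0,"gripper":255},{"dx":0,"dy":0,"dz":-0.2,"ax":0,"ay":0,"az":0,"gripper":255},{"dx":0,"dy":0,"dz":0,"ax":0,"ay":0,"az":0,"gripper":255}]'; python3 -m jog '[{"dx":0,"dy":0,"dz":-0.15,"ax":0,"ay":0,"az":0,"gripper":255},{"dx":0,"dy":0,"dz":0,"ax":0,"ay":0,"az":0,"gripper":255}]'; python3 -m jog '[{"dx":0,"dy":0,"dz":-0.1,"ax":0,"ay":0,"az":0,"gripper":255},{"dx":0,"dy":0,"dz":0,"ax":0,"ay":0,"az":0,"gripper":255}]'; python3 m3.py 0.0| grep -v ik
```

```text
time: 22.45
tool_pos: [0.4933, -0.3805, 0.056]
ee_rot: [179.9, 40.0, 28.5]
ft_force: [-0.2, 0.6, -2.7]
finger_gap: 0.0136
grip_force: 55.0
time: 22.65
tool_pos: [0.4931, -0.3806, 0.0556]
ee_rot: [179.9, 40.1, 28.5]
ft_force: [-1.1, 0.9, 2.9]
finger_gap: 0.0134
grip_force: 55.0
time: 22.85
tool_pos: [0.493, -0.3807, 0.0554]
ee_rot: [179.9, 40.1, 28.4]
ft_force: [-2.3, 2.3, 7.0]
finger_gap: 0.0135
grip_force: 55.0
[-32.1  54.1  73.7 -35.2  77.3  45.2] tcp in cover [ 0.0228  0.     -0.0103] ft [-2.3262  2.3466  7.0288]
tgt [ 0.4931 -0.3805  0.0528] [179.9  40.   28.5] err cm [ 0.0107  0.0192 -0.2523] rot [ 0.0616 -0.0817  0.0467]
cover centre [ 0.502  -0.3758  0.0325] xc [0.0014 0.0011 1.    ]
```

```bash
cat > edge.py <<'E'
from m3 import *
def edge(fn):
    g=cv2.imread('pics/'+fn,0).astype(float); out=[]
    o,Cj,_,_=jig(0)
    # plate +y edge (top face) in side view: rows where brightness drops from >190 to <175
    for u in range(300,344,6):
        # expected seated row
        a=proj('side',o+Cj@[.004,.075,-.05]);b=proj('side',o+Cj@[.004,.075,.05]); v=a[1]+(u-a[0])/(b[0]-a[0])*(b[1]-a[1])
        col=g[int(v)-9:int(v)+8,u]; i=np.argmin(np.diff(col)[2:])+2
        d=np.diff(col); w=np.clip(-d[max(i-1,0):i+2],0,None); k=np.arange(max(i-1,0),max(i-1,0)+len(w))
        out.append((u,round(float((w*k).sum()/w.sum()+.5+int(v)-9-v),2)))
    return out
E
python3 - <<'E'
from edge import *
s=grab('side','s9.png'); o,Cj,_,_=jig(0)
print(edge('s9.png'))
print('per mm', (proj('side',o+Cj@[.005,.075,0])-proj('side',o+Cj@[.004,.075,0])))
g=cv2.imread('pics/s9.png',0); b=proj('side',o+Cj@[.004,.075,0]); print(b); x,y=b.round().astype(int); print(g[y-8:y+10,x-9:x+10])
print('hole',proj('side',o+Cj@[.004,.06,0])); x,y=proj('side',o+Cj@[.004,.06,0]).round().astype(int); print(g[y-8:y+6,x-9:x+10])
E
```

```text
[(300, 2.55), (306, -1.1), (312, -1.01), (318, 3.39), (324, 3.17), (330, 3.33), (336, -1.81), (342, 3.66)]
per mm [ 0.0125 -0.4912]
[320.5341 356.1847]
[[183 160 154 154 166 162 152 156 157 155 155 155 155 162 164 154 136 127 125]
 [212 178 148 147 156 153 145 152 157 157 156 156 170 204 211 185 164 150 132]
 [215 187 149 142 150 147 139 144 156 159 157 163 202 218 221 217 215 211 167]
 [212 172 138 139 144 142 135 129 145 160 159 159 175 210 221 222 222 220 187]
 [213 171 137 137 137 136 135 133 161 197 177 159 160 176 210 221 220 219 213]
 [220 203 175 166 156 152 163 179 207 216 188 163 158 160 176 208 202 193 178]
 [222 220 217 216 215 214 215 218 221 220 212 177 156 155 156 165 161 158 153]
 [222 222 222 222 222 220 220 218 211 199 184 162 152 152 151 150 149 150 150]
 [223 221 219 218 209 200 193 178 167 161 156 151 152 151 150 147 146 146 144]
 [217 203 193 178 166 161 158 154 151 150 150 150 148 148 144 133 119 106  96]
 [170 162 158 154 151 150 150 150 148 146 145 135 122 114  99  88  80  75  72]
 [151 150 149 149 148 148 147 146 127 116 100  88  82  80  73  71  70  70  72]

[... 906 characters left out ...]
23 222 220 212 178 148 147 156 153 145 152 157 157 156 156 170 204]
 [222 222 223 223 222 215 187 149 142 150 147 139 144 156 159 157 163 202 218]
 [223 222 222 223 222 212 172 138 139 144 142 135 129 145 160 159 159 175 210]
 [223 222 222 222 221 213 171 137 137 137 136 135 133 161 197 177 159 160 176]
 [223 223 222 222 222 220 203 175 166 156 152 163 179 207 216 188 163 158 160]
 [223 223 222 223 222 222 220 217 216 215 214 215 218 221 220 212 177 156 155]
 [223 223 222 223 223 222 222 222 222 222 220 220 218 211 199 184 162 152 152]
 [224 223 223 223 223 223 221 219 218 209 200 193 178 167 161 156 151 152 151]
 [224 223 221 220 219 217 203 193 178 166 161 158 154 151 150 150 150 148 148]]
```

The pin shows inside the hole (streak at column 316, hole centre 316.2). The contact is gentle, and camera and robot both put the cover about 0.8 to 2.5 mm from home. I'll ease the pressure and open slightly so it settles, then measure.

```bash
python3 -m jog '[{"dx":0,"dy":0,"dz":0.1,"ax":0,"ay":0,"az":0,"gripper":255},{"dx":0,"dy":0,"dz":0,"ax":0,"ay":0,"az":0,"gripper":205},{"dx":0,"dy":0,"dz":0,"ax":0,"ay":0,"az":0,"gripper":195},{"dx":0,"dy":0,"dz":0,"ax":0,"ay":0,"az":0,"gripper":195},{"dx":0,"dy":0,"dz":0,"ax":0,"ay":0,"az":0,"gripper":195}]'; python3 m3.py 0 | grep -v ik; python3 - <<'E'
from edge import *
s=grab('side','s10.png')
a=cv2.imread('pics/s9.png',0);b=cv2.imread('pics/s10.png',0)
def e(g,u):
    o,Cj,_,_=jig(0); p=proj('side',o+Cj@[.004,.075,0]); v=p[1]-(u-p[0])*.283; r=int(v)
    c=g[r-5:r+5,u].astype(float)   # bright->175 crossing from above, last
    i=[k for k in range(9) if c[k]>=180>c[k+1]]
    return [round(r-5+k+(c[k]-180)/(c[k]-c[k+1])-v,2) for k in i]
for u in range(298,344,4): print(u,e(a,u),e(b,u))
print(b[344:358,307:326])
E
```

```text
time: 23.4
tool_pos: [0.4934, -0.3805, 0.0542]
ee_rot: [179.9, 40.0, 28.5]
ft_force: [0.5, 0.0, -0.6]
finger_gap: 0.0203
grip_force: 0.0
[-32.1  54.2  73.7 -35.1  77.2  45.1] tcp in cover [ 0.0228  0.     -0.0103] ft [ 0.4877  0.0275 -0.5771]
tgt [ 0.4931 -0.3805  0.0528] [179.9  40.   28.5] err cm [-0.0306 -0.0015 -0.1316] rot [-0.0365  0.0138  0.004 ]
cover centre [ 0.5024 -0.3756  0.0313] xc [-0.0002 -0.0006  1.    ]
298 [np.float64(-1.01)] [np.float64(0.12)]
302 [np.float64(-0.88)] [np.float64(0.2)]
306 [np.float64(-0.77)] [np.float64(0.13)]
310 [np.float64(-0.75)] [np.float64(0.06)]
314 [np.float64(-0.66)] [np.float64(-0.08)]
318 [np.float64(-0.53)] [np.float64(-0.06)]
322 [np.float64(-0.63)] [np.float64(-0.21)]
326 [np.float64(-1.76)] [np.float64(-1.76)]
330 [np.float64(-0.56)] [np.float64(-0.11)]
334 [np.float64(-3.75)] [np.float64(-4.43)]
338 [np.float64(-0.63)] [np.float64(-0.65)]
342 [np.float64(-0.5)] [np.float64(-0.67)]
[[165 159 157 157 158 158 159 158 157 157 156 151 135 129 129 129 129 129 128]
 [210 182 161 157 157 157 158 159 159 158 157 156 153 150 150 151 150 152 1
[... 252 characters left out ...]
23 222 221 213 178 147 146 155 153 144 153 157 158 156 155 154 156]
 [222 223 223 223 222 217 177 141 141 150 147 139 140 154 158 157 157 156 169]
 [222 222 223 223 222 212 169 136 139 144 142 134 129 150 163 161 158 163 202]
 [222 222 223 224 222 204 158 130 134 137 136 132 126 152 196 178 160 159 176]
 [223 223 222 222 222 217 183 150 141 141 140 139 146 186 212 188 164 159 160]
 [223 223 223 222 222 222 217 203 189 184 183 186 209 218 222 214 182 161 157]
 [223 223 223 223 222 222 222 221 219 218 218 218 220 222 219 202 185 163 154]
 [223 223 223 223 223 223 223 222 222 221 220 217 202 195 178 163 158 154 151]
 [224 223 223 223 223 221 220 218 210 199 186 173 163 159 153 150 150 151 148]]
```

The near end dropped about 2 mm when freed, so the cover had been slightly tilted in the grip and has now settled. I'll check that it is level and home, using exact projections of both ends.

```bash
python3 - <<'E'
from edge import *
b=cv2.imread('pics/s10.png',0)
for yaw in (28.5,29.3,27.7):
    a=E([0,0,yaw]); Cj=np.c_[a[:,2],-a[:,1],a[:,0]]; o=np.array([*JO,.03])
    r=[]
    for z in (-.045,-.035,-.025,-.015,-.005,.02,.036,.042):
        for x in (.004,):
            p=proj('side',o+Cj@[x,.075,z]); u=int(round(p[0])); q=proj('side',o+Cj@[x,.075,z+.001]); v=p[1]+(u-p[0])*(q[1]-p[1])/(q[0]-p[0])
            k0=int(v)-4; c=b[k0:k0+9,u].astype(float); i=[k for k in range(8) if c[k]>=180>c[k+1]]
            r.append((u,round(v,1),[round(k0+k+(c[k]-180)/(c[k]-c[k+1])-v,2) for k in i]))
    print(yaw,r)
    print([proj('side',o+Cj@[x,.075,z]).round(1) for x in(.004,-.004) for z in(-.05,.05)])
print(b[356:376,292:304]); print(b[344:364,338:350])
E
```

```text
28.5 [(298, np.float64(362.8), [np.float64(-0.12)]), (303, np.float64(361.3), [np.float64(0.12)]), (308, np.float64(359.9), [np.float64(-0.05)]), (313, np.float64(358.4), [np.float64(-0.01)]), (318, np.float64(356.9), [np.float64(-0.09)]), (330, np.float64(353.4), [np.float64(-0.0)]), (338, np.float64(351.1), [np.float64(-0.46)]), (341, np.float64(350.2), [np.float64(-0.52)])]
[array([295.6, 363.5]), array([344.4, 349.2]), array([295.6, 367.5]), array([344.2, 353. ])]
29.3 [(299, np.float64(362.7), [np.float64(-0.24)]), (304, np.float64(361.2), [np.float64(-0.24)]), (309, np.float64(359.7), [np.float64(-0.12)]), (314, np.float64(358.2), [np.float64(-0.22)]), (319, np.float64(356.7), [np.float64(-0.09)]), (331, np.float64(353.0), [np.float64(-0.04)]), (338, np.float64(350.9), [np.float64(-0.29)]), (341, np.float64(350.0), [np.float64(-0.31)])]
[array([296.4, 363.5]), array([344.6, 348.9]), array([296.3, 367.5]), array([344.5, 352.7])]
27.7 [(297, np.float64(362.9), [np.float64(0.06)]), (303, np.float64(361.2), [np.float64(0.29)]), (308, np.float64(359.7), [np.float64(0.07)]), (313, np
[... 1658 characters left out ...]
169 162 157 140 102  92  99 103 103]
 [164 158 155 152 151 149 133  98  78  88  99 103]
 [150 149 150 150 149 146 131  96  76  78  86  96]
 [148 147 147 145 133 122 124 119 113 105  97  88]
 [134 119 107  95  88 102 136 162 165 133 109  91]
 [ 86  79  75  71  71  78 104 140 149 134 121  93]
 [ 69  68  67  69  73  76  97 112 119 116 104  80]
 [ 74  74  72  76  94 100 104 105 105 103  85  73]
 [ 99 102 100  99 103 104 104 102 101  98  84  77]
 [ 80  98 104 103 102 100  98  89  90  84  78  77]
 [ 73  94 101 100  96  92  88  81  81  79  76  77]
 [ 75  82  89  88  84  80  79  78  78  78  77  77]
 [ 77  78  79  79  79  77  77  78  78  78  77  77]
 [ 77  78  77  79  78  78  77  77  77  77  77  77]]
```

Residuals along the whole edge are about 0.1 px, so the cover is level and fully home. Open wider and back straight out along the tool axis.

```bash
python3 -m jog '[{"dx":0,"dy":0,"dz":0,"ax":0,"ay":0,"az":0,"gripper":140},{"dx":0,"dy":0,"dz":0,"ax":0,"ay":0,"az":0,"gripper":130},{"dx":0,"dy":0,"dz":0,"ax":0,"ay":0,"az":0,"gripper":130},{"dx":0.57,"dy":0.31,"dz":0.77,"ax":0,"ay":0,"az":0,"gripper":130},{"dx":0.57,"dy":0.31,"dz":0.77,"ax":0,"ay":0,"az":0,"gripper":130},{"dx":0.8,"dy":0.4,"dz":1.1,"ax":0,"ay":0,"az":0,"gripper":130},{"dx":0.8,"dy":0.4,"dz":1.1,"ax":0,"ay":0,"az":0,"gripper":130},{"dx":0.8,"dy":0.4,"dz":1.5,"ax":0,"ay":0,"az":0,"gripper":130},{"dx":0,"dy":0,"dz":3,"ax":0,"ay":0,"az":0,"gripper":130},{"dx":0,"dy":0,"dz":3,"ax":0,"ay":0,"az":0,"gripper":130},{"dx":0,"dy":0,"dz":3,"ax":0,"ay":0,"az":0,"gripper":130},{"dx":0,"dy":0,"dz":2,"ax":0,"ay":0,"az":0,"gripper":130}]'; python3 -m jog '[{"dx":0,"dy":0,"dz":0,"ax":0,"ay":0,"az":0,"gripper":130},{"dx":0,"dy":0,"dz":0,"ax":0,"ay":0,"az":0,"gripper":130},{"dx":0,"dy":0,"dz":0,"ax":0,"ay":0,"az":0,"gripper":130}]'; python3 - <<'E'
from edge import *
s=grab('side','s11.png');b=cv2.imread('pics/s11.png',0)
a=cv2.imread('pics/s10.png',0)
o,Cj,_,_=jig(0)
for z in (-.045,-.035,-.025,-.015,-.005,.005,.02,.03,.036,.042):
    p=proj('side',o+Cj@[.004,.075,z]);u=int(round(p[0])); k0=int(p[1]+.283*(p[0]-u))-4
    f=lambda g:[round(k0+k+(c[k]-175)/(c[k]-c[k+1]),2) for c in [g[k0:k0+10,u].astype(float)] for k in range(9) if c[k]>=175>c[k+1]]
    print(u,round(p[1]-.29*(u-p[0]),2),f(a),f(b))
# others unmoved: image difference against the start
s0=cv2.imread('pics/side0.png',0);t=grab('top','t11.png');t0=cv2.imread('pics/top0.png',0);t1=cv2.imread('pics/t11.png',0)
for nm,g0,g1 in(('side',s0,b),('top',t0,t1)):
    d=cv2.morphologyEx((cv2.absdiff(g0,g1)>45).astype(np.uint8),cv2.MORPH_OPEN,np.ones((3,3)));n,l,st_,ce=cv2.connectedComponentsWithStats(d)
    print(nm,[tuple(x) for x in st_[1:] if x[4]>25])
E
```

```text
time: 24.65
tool_pos: [0.5301, -0.3623, 0.2205]
ee_rot: [179.6, 39.9, 28.4]
ft_force: [0.5, 0.1, 0.3]
finger_gap: 0.0425
grip_force: 0.0
time: 24.95
tool_pos: [0.528, -0.3616, 0.2151]
ee_rot: [-179.8, 40.1, 28.7]
ft_force: [-0.9, 0.6, 0.4]
finger_gap: 0.0427
grip_force: 0.0
298 362.8 [np.float64(362.8)] [np.float64(362.8)]
303 361.33 [np.float64(361.6)] [np.float64(361.6)]
308 359.87 [np.float64(359.92)] [np.float64(359.94)]
313 358.4 [np.float64(358.53)] [np.float64(358.54)]
318 356.93 [np.float64(356.95)] [np.float64(356.98)]
323 355.46 [np.float64(355.37)] [np.float64(355.57)]
330 353.4 [np.float64(353.54)] [np.float64(353.56)]
335 351.94 [np.float64(348.77)] []
338 351.05 [np.float64(350.72)] []
341 350.17 [np.float64(349.81)] []
side [(np.int32(56), np.int32(0), np.int32(107), np.int32(86), np.int32(8203)), (np.int32(240), np.int32(18), np.int32(37), np.int32(30), np.int32(493)), (np.int32(363), np.int32(47), np.int32(5), np.int32(26), np.int32(107)), (np.int32(368), np.int32(50), np.int32(7), np.int32(45), np.int32(218)), (np.int32(362), np.int32(81), np.int32(4), np.int32(10),
[... 3100 characters left out ...]
9), np.int32(35), np.int32(228)), (np.int32(270), np.int32(368), np.int32(36), np.int32(12), np.int32(193)), (np.int32(283), np.int32(380), np.int32(10), np.int32(3), np.int32(30)), (np.int32(568), np.int32(392), np.int32(6), np.int32(7), np.int32(35)), (np.int32(243), np.int32(401), np.int32(7), np.int32(6), np.int32(29)), (np.int32(245), np.int32(405), np.int32(30), np.int32(75), np.int32(1487)), (np.int32(232), np.int32(407), np.int32(16), np.int32(17), np.int32(163)), (np.int32(227), np.int32(427), np.int32(11), np.int32(10), np.int32(88)), (np.int32(205), np.int32(442), np.int32(23), np.int32(32), np.int32(304)), (np.int32(289), np.int32(442), np.int32(30), np.int32(38), np.int32(668))]
```

```bash
python3 -c "
from rig import manip
print(manip.job_done())"
```

```text
the job is handed in; nothing more can be done
None
```

I laid the cover on the rest and released it, then gripped it by its handle and lowered it onto the jig; at hand-in (about 25 s) it measured level and home over the pins and released, with the blank left in the rack.

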